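# Lever the stuck soldering tile out of its holder

## Task

The white soldering tile is stuck tight in its holder on the goldsmith's bench. Set the pry bar over the brass fulcrum saddle with its tip in the slot under the tile, lever the tile's front end free, then take the tile out and gently lay it down flat, white side up, in the middle of the cork mat. Leave the bar lying wherever it comes to rest on the bench or holder, and do not disturb the dish, the jar, the brass doming block or the hammer.

Things in the scene. Friction and masses are not known exactly. Their poses are not given: they have to be found in the camera images.
- holder: Fixed tile holder: wood block with a steel tray on top, 104 (x) x 82 (y) mm, and in front of it (-x) a post with a brass fulcrum saddle on a foot plate 8 mm high (x = -108 to -48 mm). Origin on the bench under the tray's centre; x runs from the saddle to the tray, along the line the bar must lie on; z up. Beyond the foot plate (-x) the bench is bare under the bar.
- tray (a point): Centre of the tray's floor, 55 mm above the bench. The side walls (top 72 mm above the bench, inner faces at y = +-32.5, outer at +-41 mm) stand 1 mm above the seated tile's top. Spring balls in both side walls at holder x = -30 mm snap over the tile's flange and hold its front end down with roughly 30 to 45 N; its rear end just rests in the tray.
- fulcrum (a point): Middle of the rounded brass fulcrum's top, 45 mm above the bench, 78 mm in front of the tray's centre and 26 mm in front of the slot's mouth. Brass cheeks stand at each side of it, 25 mm apart, top 54 mm above the bench. The bar lies between them.
- slot (a point): Mouth of the pry slot under the tile, open towards -x: middle of its upper edge, at holder x = -52 mm, 55 mm above the bench. The slot is 32 mm wide, reaches from 43 mm above the bench to the tile's underside at 55 mm, and is 36 mm deep (end wall at holder x = -16 mm).
- tile: Soldering tile: white ceramic 96 (x) x 56 (y) x 12 mm in a dark pan forming a flange 96 x 62 x 4 mm below it; 16 mm high in all, about 0.15 kg. Origin at the centre of the underside, z up. x, y lie along the holder's; its -x end is the front, over the slot. Seated it is too sunk to grip; levered up 9 mm or more, its white sides (56 mm apart) can be gripped near the front end, above the walls.
- tile_front (a point): Middle of the lower edge of the tile's front end (tile x = -48 mm), 55 mm above the bench while seated. Pressing the bar down until its handle end meets the bench brings it up 12 to 18 mm past the spring balls; with the bar let go (its handle stays down by its own weight) the loosened tile then rests cocked on the balls or the bar, leaning up to about 7 degrees sideways.
- bar: Loose pry bar, 210 mm long, lying along its x, 0.24 kg, flat underside. Origin on the underside at mid-length. Steel blade 18 wide x 6 mm thick from x = -35 to +105 mm (tip); blue handle 20 wide x 12 mm thick from x = -105 to -35 mm. Centre of mass at x = about -20 mm.
- bar_tip (a point): Middle of the tip's lower edge (bar x = +105 mm).
- bar_end (a point): Where to press: top of the handle, 10 mm from its end (bar x = -95 mm, z = 12 mm). With the tip 20 to 30 mm inside the slot, 8 to 18 N down here frees the tile; bar let go on the fulcrum stays there, its tip bearing up on the tile.
- mat: Fixed cork mat 120 x 120 x 4 mm; origin at the centre of its underside on the bench, so the top is 4 mm up.
- dish: Bystander: loose blue shallow dish, 90 mm across, 22 mm high. It may have swapped places with the mat.
- jar: Bystander: amber jar with blue cap, 48 mm across, 55 mm high.
- doming_block: Bystander: brass cube, 45 mm, 0.7 kg, origin under its centre.
- hammer: Bystander: hammer 200 mm long, lying on the bench.
Things that resemble listed ones, but are neither listed nor needed, are in the scene too. Of the things that look like the bar, the larger one is meant. What is shaped like the tile but red is not meant.

How it is judged:
By the outcome, as a careful person would: the job done as asked, in the order asked, and still so for the second after the job is handed in, with the robot touching nothing.
It also fails if it takes over 72 s, if anything falls off the work surface, if the arm or the gripper's body presses on something with over 40 N, if the wrist force passes 120 N, or if a joint passes its speed limit or range.

## Robot

A 7-joint arm with a two-finger parallel gripper is mounted at the origin on the work surface. World frame = base frame: x ahead of the robot, y to its left, z up, the work surface at z = 0. Lengths are in m, angles in degrees, forces in N, time in s.
With the tool pointing down it reaches from about 0.425 to 0.875 m from the base axis. Payload 4.7 kg.
Tool frame: the origin (TCP) lies midway between the tips of the shut fingers; the grasp point (between the pads) lies 19 mm behind it; z points along the fingers, y is the direction in which the jaws open and shut (so a half turn about z gives the same grasp; the last joint's range is limited). The gripper opens to 87 mm and grips with 3 to 60 N. Pads are 19 mm wide; open, the fingers measure 117 mm over their backs; the gripper's body (75 mm by 190 mm) begins 51 mm behind the grasp point.
Start: joints at [-75.567, 18.392, -4.016, 83.108, 1.295, 78.541, -3.26], TCP at [0.153, 0.632, 0.183] pointing down, gripper open.
Joint ranges: [-163.93, 163.93], [-17.29, 119.83], [-79.2, 71.16], [3.27, 140.29], [-89.18, 269.18], [5.43, 117.66], [-154.24, 154.24]. Speed limits (degrees/s): [147.25, 147.25, 180, 180, 180, 180, 180].

## Interface

Orientations are given as [roll, pitch, yaw] about the fixed x, y, z axes, in that order (R = Rz(yaw) Ry(pitch) Rx(roll)).
In Python, from cell import env gives the robot as it stands. The module is installed in compiled form; this text tells all that it offers.
- The arm moves only by the tool servo_tool, never from a script. Its argument "plan" is a list of rows, each a list of 3 entries, a list of its own where there are three numbers: the opening, from 0 (shut) to 1 (fully open), then the shift along the tool's x, y, z in cm, then the turn, a rotation vector about the tool's x, y, z in degrees. A call has 1 to 20 rows; each row shifts and turns the pose as measured when the row begins, along the tool's axes as they then stand; what a row does not reach is not made up. A row lasts 1/12 s, in which the tool goes at most 41.7 mm and 7.16 degrees, less where a joint would pass 70% of its speed; a pose out of reach is approached as far as the arm can. A call is refused whole if a number of a shift passes 4.17 or a number of a turn 7.16, either way. A call with a gripper value outside its range is refused whole. The fingers move at their own pace and stop on an object; "force" is the grip in N (left out, the last holds). Time passes only in rows, so rows that do not move let the fingers close. It gives the time, the measured TCP pose, the force and the opening at its end, in the units of the state.
- env.get_obs(): the state, without advancing time (a new reading comes with each control period).
- env.read_camera(name): name is "scene" or "top" or "wrist"; returns a dict with "image" (420x560x3 uint8, blue, green, red), "fx", "fy", "cx", "cy" (pixels), "rvec" (rotation vector, rad) and "tvec" (3), from world to camera coordinates, as OpenCV has them; the wrist camera has in their place "T_tool_cam" (4x4, takes a point from camera to tool coordinates, whose origin is the TCP and whose axes are the flange's). Camera axes: x right, y down, z forward; pixel columns grow to the right and rows downward; lengths in m; the calibration is good to about 2 mm. A picture is of the moment at which its call begins: read the wrist's pose just before it. There is no depth.
- env.sign_off(): hands the job in, once; it reports no verdict.
The state is a dict: "time_s": time; "qpos": joint angles; "joint_velocities": joint speeds; "effort": joint torques, N m; "tool_pos": TCP position; "tool_rot": TCP orientation; "force": force on the tool from outside, world axes, zero at the start; "wrist_torque": the same for the moment, N m; "grip_width": finger opening in m.
Only numpy, scipy, OpenCV 4.12 (cv2) and the standard library are available. Lean on these libraries where they do the work, as an engineer would, in place of code of your own. Each camera call takes 0.05 s, during which the arm holds its last target. There are 200 camera calls.

## Working session

There is one attempt and no reset: what is moved stays moved. The work goes in short steps, Python scripts to look and compute and a tool call to move; the robot and the scene stay as the last step left them, time stands still between calls to the robot, and variables do not carry over. Pictures are saved under pics/ and viewed, about 8 in all and at most 12, crops included, and the job is handed in when it is done.

Besides the shell and the picture viewer there is one more tool, called after "Call:" in YAML: its name, and indented under it one key for each argument. servo_tool: Moves the arm, as the interface text tells. Its arguments: {"type":"object","properties":{"plan":{"type":"array"},"force":{"type":"number"}},"required":["plan"]}

```bash
mkdir -p pics
cat > h.py <<'E'
import numpy as np, cv2
from cell import env
from scipy.spatial.transform import Rotation as R
def cam(n):
    o=env.get_obs(); c=env.read_camera(n)
    if 'rvec' in c:
        Rw=cv2.Rodrigues(np.array(c['rvec'],float))[0]; t=np.array(c['tvec'],float).ravel()
    else:
        T=np.array(c['T_tool_cam']); Rt=R.from_euler('xyz',o['tool_rot'],degrees=True).as_matrix()
        Rc=Rt@T[:3,:3]; p=np.array(o['tool_pos'])+Rt@T[:3,3]; Rw=Rc.T; t=-Rw@p
    c['R']=Rw; c['t']=t; return c
def ray(c,u,v,z):
    d=c['R'].T@np.array([(u-c['cx'])/c['fx'],(v-c['cy'])/c['fy'],1]); p=-c['R'].T@c['t']
    return p+d*(z-p[2])/d[2]
def proj(c,P):
    q=c['R']@np.array(P)+c['t']; return np.array([c['fx']*q[0]/q[2]+c['cx'],c['fy']*q[1]/q[2]+c['cy']])
E
python3 - <<'E'
from h import *
o=env.get_obs(); print(o)
for n in ('scene','top'):
    c=cam(n); cv2.imwrite(f'pics/{n}0.png',cv2.resize(c['image'],(800,600),interpolation=cv2.INTER_CUBIC)); print(n,c['fx'],-c['R'].T@c['t'],c['R'][2])
    cv2.imwrite(f'/tmp/{n}.png',c['image'])
E
```

```text
{'time_s': 0.0, 'qpos': array([-75.56625072,  18.43813459,  -4.01738533,  83.17572626,
         1.29578567,  78.54242337,  -3.26072372]), 'joint_velocities': array([ 0.04645188,  0.07826026,  0.00184188, -0.02567457,  0.05512709,
       -0.1459236 ,  0.03560541]), 'effort': array([-6.83257986e-05, -4.91284633e+01, -4.03804053e-01, -3.12530851e+01,
       -6.38413173e-02,  4.34856664e-02,  1.85232666e-04]), 'tool_pos': array([0.1530149 , 0.63106678, 0.18236513]), 'tool_rot': array([-1.79889015e+02,  6.09613307e-03,  1.66377217e+02]), 'force': array([-0.15321675, -0.36396785, -0.77401137]), 'wrist_torque': array([ 0.02016394,  0.04628803, -0.05296935]), 'grip_width': 0.08725867540483762}
scene 450.2268386378935 [ 1.04826709 -0.69721102  0.75356457] [-0.4428318   0.63796868 -0.6299968 ]
top 449.0406924629026 [0.48049217 0.00559188 1.06911734] [ 0.09935522 -0.03382146 -0.99447707]
```

View pics/top0.png

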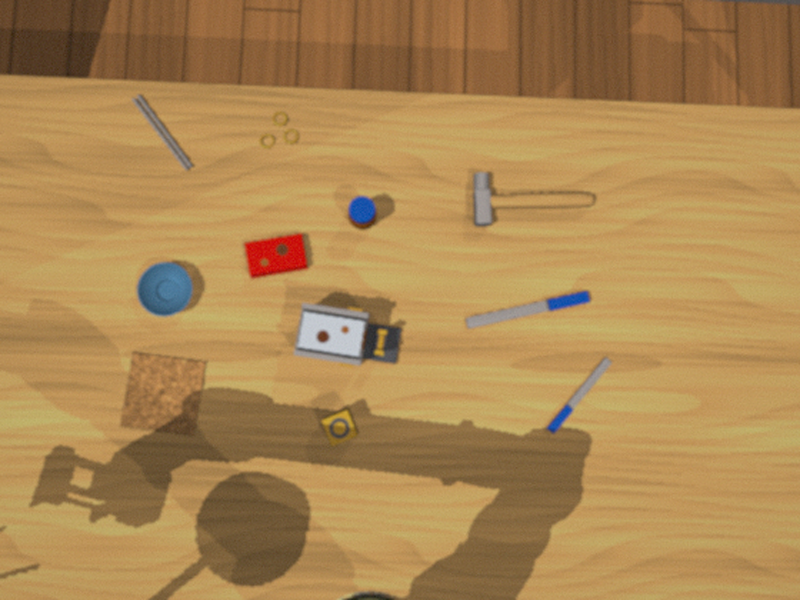

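View pics/scene0.png

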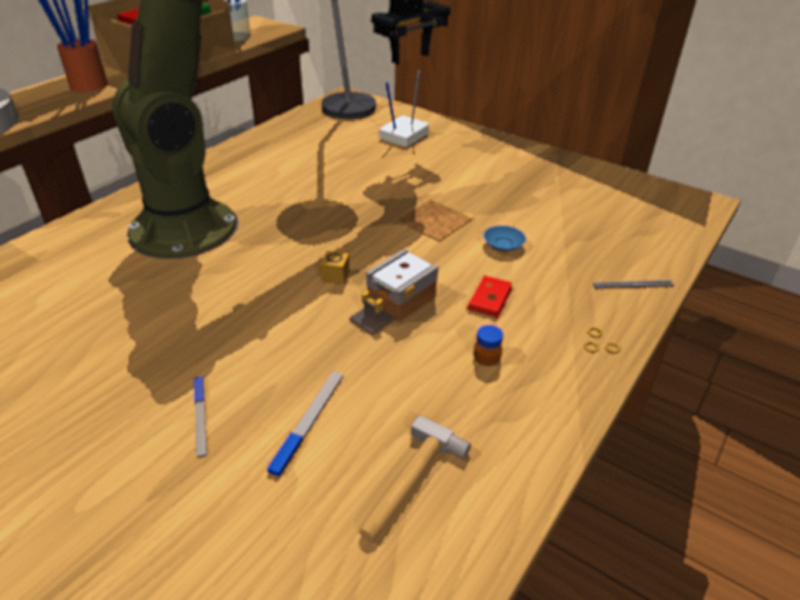

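Two bar-like tools in the top view (800-scale): the larger one at tip (468,322), handle end (590,297), and a smaller one at (609,360)–(550,430). The larger is the one meant. The white tile at (332,334) is in the holder, the red block at (277,255) is a decoy, the mat is at (164,393) and the dish at (165,289).

Run:
```python
from h import *
c=cam('top'); im=c['image']; hsv=cv2.cvtColor(im,cv2.COLOR_BGR2HSV)
s=.7
def comp(m,name,x0,y0,x1,y1,z):
    k=np.zeros_like(m); a=[int(s*q) for q in (x0,y0,x1,y1)]; k[a[1]:a[3],a[0]:a[2]]=m[a[1]:a[3],a[0]:a[2]]
    cs=cv2.findContours(k,0,2)[0]; cc=max(cs,key=cv2.contourArea)
    P=np.array([ray(c,*p[0],z)[:2] for p in cc]).astype(np.float32)*1000
    r=cv2.minAreaRect(P); print(name,np.round(r[0],1),np.round(r[1],1),round(r[2],1)); return P
H,S,V=cv2.split(hsv)
gray=((S<70)&(V>110)).astype(np.uint8); blue=((H>100)&(H<130)&(S>120)).astype(np.uint8)
white=((S<60)&(V>185)).astype(np.uint8)
comp(blue,'handle',530,280,610,320,.012)
comp(gray,'blade',455,290,560,335,.006)
comp(((gray|blue)>0).astype(np.uint8),'bar',455,280,610,335,.008)
comp(((gray|blue)>0).astype(np.uint8),'smallbar',540,345,620,440,.006)
comp(white,'tile',290,305,370,365,.071)
comp(gray,'tray',285,295,380,370,.072)
comp((V<75).astype(np.uint8),'foot',365,315,405,365,.008)
brass=((H>18)&(H<32)&(S>150)&(V>130)).astype(np.uint8)
comp(brass,'saddle',365,320,400,362,.050)
comp(((H<17)&(S>100)).astype(np.uint8),'mat',110,340,215,440,.004)
cr=im[int(200*s):int(450*s),int(280*s):int(630*s)]
cv2.imwrite('pics/crop1.png',cv2.resize(cr,(800,571),interpolation=cv2.INTER_CUBIC))
```

```text
handle [ 592.1 -313.6] [16.6 67.8] 14.2
blade [ 567.8 -216.1] [ 20.7 147.5] 13.6
bar [ 575.2 -247.6] [ 21.8 212.7] 14.2
smallbar [ 435.2 -336.1] [ 18.2 153.2] 49.8
tile [521.5  75.2] [92.8 52.7] 82.6
tray [522.6  74.4] [105.  83.] 82.7
foot [514.9  -3.2] [54.1 54.2] 1.7
saddle [512.3  -2.8] [11.9 40.3] 83.7
mat [417.6 345.9] [131.4 127.8] 85.1
```

View pics/crop1.png

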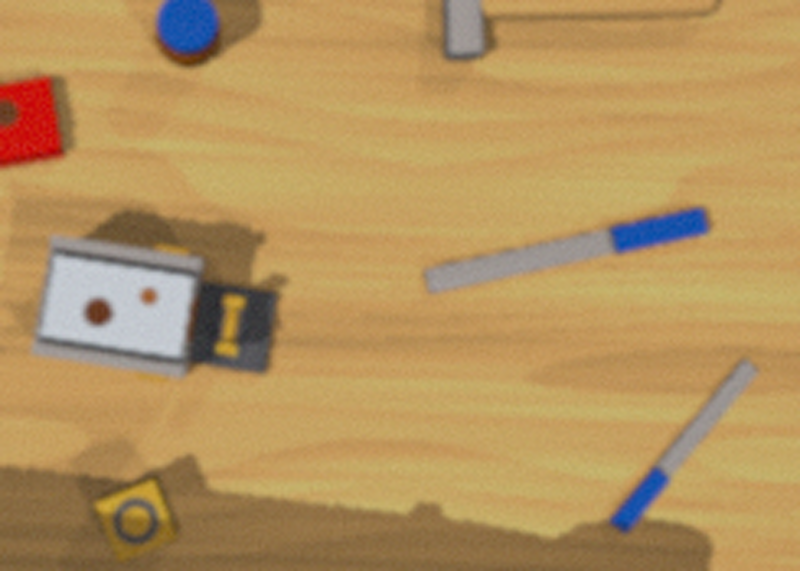

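The crop confirms it: the larger bar runs (430,280)–(708,220) at 213 mm, and the smaller one measures 153 mm. The tray rectangle of 105x83 mm matches the given size. Next I work out the moves, stopping over the holder for a closer look on the way.

```bash
cat >> h.py <<'E'
def to(P,yaw=None):
    "tool-frame cm to world P (mm) and yaw turn about tool z, deg"
    o=env.get_obs(); M=R.from_euler('xyz',o['tool_rot'],degrees=True)
    d=M.inv().apply(np.array(P)/1000-np.array(o['tool_pos']))*100
    r=None
    if yaw is not None: r=np.round((M.inv()*R.from_euler('xyz',[180,0,yaw],degrees=True)).as_rotvec(degrees=True),1)
    print('shift',np.round(d,2),'turn',r); return d
E
python3 - <<'E'
from h import *
to([480,120,220],82.5)
c=env.read_camera('wrist'); print(np.round(c['T_tool_cam'],3),c['fx'])
E
```

```text
shift [-43.82 -41.99  -3.68] turn [-0.1  0.1 83.9]
[[ 0.    -0.954 -0.299  0.083]
 [ 1.     0.     0.    -0.001]
 [-0.    -0.299  0.954 -0.2  ]
 [ 0.     0.     0.     1.   ]] 361.9161285187559
```

Call:
servo_tool:
  plan:
    - [1,[-2.8,-2.6,-0.25],[0,0,0]]
    - [1,[-2.8,-2.6,-0.25],[0,0,0]]
    - [1,[-2.8,-2.6,-0.25],[0,0,0]]
    - [1,[-2.8,-2.6,-0.25],[0,0,0]]
    - [1,[-2.8,-2.6,-0.25],[0,0,0]]
    - [1,[-2.8,-2.6,-0.25],[0,0,0]]
    - [1,[-2.8,-2.6,-0.25],[0,0,0]]
    - [1,[-2.8,-2.6,-0.25],[0,0,0]]
    - [1,[-2.8,-2.6,-0.25],[0,0,0]]
    - [1,[-2.8,-2.6,-0.25],[0,0,0]]
    - [1,[-2.8,-2.6,-0.25],[0,0,0]]
    - [1,[-2.8,-2.6,-0.25],[0,0,0]]
    - [1,[-2.8,-2.6,-0.25],[0,0,0]]
    - [1,[-2.8,-2.6,-0.25],[0,0,0]]
    - [1,[-2.8,-2.6,-0.25],[0,0,0]]
    - [1,[-2.8,-2.6,-0.25],[0,0,0]]

```text
time_s: 1.53
tool_pos: [0.4982, 0.1069, 0.2184]
tool_rot: [-180.0, -0.3, 167.5]
force: [0.2, 0.3, -0.3]
grip_width: 0.0869
```

Call:
servo_tool:
  plan:
    - [1,[0,0,0],[0,0,7]]
    - [1,[0,0,0],[0,0,7]]
    - [1,[0,0,0],[0,0,7]]
    - [1,[0,0,0],[0,0,7]]
    - [1,[0,0,0],[0,0,7]]
    - [1,[0,0,0],[0,0,7]]
    - [1,[0,0,0],[0,0,7]]
    - [1,[0,0,0],[0,0,7]]
    - [1,[0,0,0],[0,0,7]]
    - [1,[0,0,0],[0,0,7]]
    - [1,[0,0,0],[0,0,7]]
    - [1,[0,0,0],[0,0,7]]

```text
time_s: 2.53
tool_pos: [0.5024, 0.0913, 0.2181]
tool_rot: [-179.8, 0.2, 81.4]
force: [-1.0, -0.6, -0.0]
grip_width: 0.0871
```

Run:
```python
from h import *
o=env.get_obs(); print(o['tool_pos'],o['tool_rot'],o['time_s'])
to([520,30,220],82.5)
c=cam('wrist'); np.save('/tmp/w.npy',c,allow_pickle=True)
cv2.imwrite('pics/w1.png',c['image'])
for n,P in dict(fulc=[512.3,-2.8,45],tray=[522.6,74.4,71]).items(): print(n,proj(c,np.array(P)/1000))
```

```text
[0.50243159 0.09133074 0.21809806] [-179.76704699    0.19511278   81.41338227] 2.5333
shift [-5.8   2.65 -0.18] turn [-0.2  0.2 -1.1]
fulc [294.77676381 260.77813145]
tray [296.28350368 200.30174153]
```

View pics/w1.png

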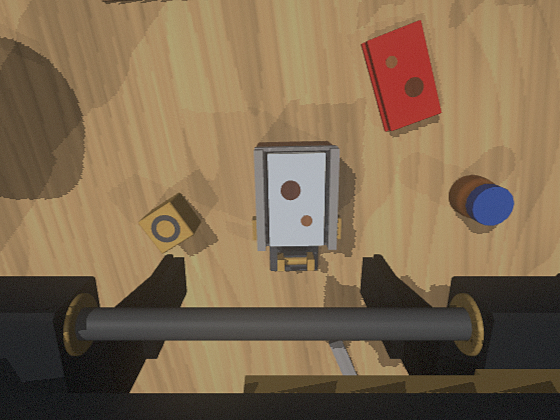

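The wrist view shows the tile at (296,199) and the brass cheeks at (281,262) and (311,262). Both are within a pixel or two of the prediction from the top view. I refine the holder pose from this one.

Run:
```python
from h import *
c=np.load('/tmp/w.npy',allow_pickle=True).item(); im=c['image']; H,S,V=cv2.split(cv2.cvtColor(im,cv2.COLOR_BGR2HSV))
def rect(m,x0,y0,x1,y1,z,n):
    k=np.zeros_like(V); k[y0:y1,x0:x1]=m[y0:y1,x0:x1]; cc=max(cv2.findContours(k,0,2)[0],key=cv2.contourArea)
    P=np.array([ray(c,*p[0],z)[:2]*1000 for p in cc],np.float32); r=cv2.minAreaRect(P); print(n,np.round(r[0],1),np.round(r[1],1),round(r[2],2))
rect(((S<60)&(V>165)).astype(np.uint8),250,140,345,255,.071,'tile')
rect(((S<90)&(V>100)).astype(np.uint8),250,140,345,252,.072,'tray')
b=((H>14)&(H<32)&(S>130)&(V>110)).astype(np.uint8)
rect(b,272,248,320,272,.050,'saddle')
hx=np.array([np.cos(np.radians(82.5)),np.sin(np.radians(82.5))])
print('fulcrum from tray',np.array([522.5,74.5])-78*hx)
# hole check: tile midline edge columns
for v in (165,185,205,225,240):
    xs=np.where((S[v,255:340]<60)&(V[v,255:340]>165))[0]+255; a,e=ray(c,xs[0],v,.071)*1000,ray(c,xs[-1]+1,v,.071)*1000; print(v,np.round(a,1),np.round(e,1),np.round((a+e)/2,1))
to([586,-291,150],104.1)
```

```text
tile [522.4  73.5] [95.  54.4] 82.69
tray [522.3  73.4] [98.5 56.2] 82.59
saddle [524.1  -7.6] [12.4 15.6] 83.34
fulcrum from tray [512.31895701  -2.83269919]
165 [500.2 113.5  71. ] [554.6 105.3  71. ] [527.4 109.4  71. ]
185 [498.1  93.8  71. ] [551.5  85.8  71. ] [524.8  89.8  71. ]
205 [495.   73.6  71. ] [549.3  65.5  71. ] [522.2  69.5  71. ]
225 [492.8  52.5  71. ] [546.1  44.6  71. ] [519.4  48.6  71. ]
240 [490.3  36.4  71. ] [544.3  28.3  71. ] [517.3  32.3  71. ]
shift [-36.45  14.2    6.88] turn [ -0.3   0.1 -23. ]
```

Call:
servo_tool:
  plan:
    - [1,[-3.2,1.22,0.5],[0,0,0]]
    - [1,[-3.2,1.22,0.5],[0,0,0]]
    - [1,[-3.2,1.22,0.5],[0,0,0]]
    - [1,[-3.2,1.22,0.5],[0,0,0]]
    - [1,[-3.2,1.22,0.5],[0,0,0]]
    - [1,[-3.2,1.22,0.5],[0,0,0]]
    - [1,[-3.2,1.22,0.5],[0,0,0]]
    - [1,[-3.2,1.22,0.5],[0,0,0]]
    - [1,[-3.2,1.22,0.5],[0,0,0]]
    - [1,[-3.2,1.22,0.5],[0,0,0]]
    - [1,[-3.2,1.22,0.5],[0,0,0]]
    - [1,[0,0,0],[0,0,-5.9]]
    - [1,[0,0,0],[0,0,-5.9]]
    - [1,[0,0,0],[0,0,-5.9]]
    - [1,[0,0,0],[0,0,-5.9]]
    - [0.6,[0,0,0],[0,0,0]]

```text
time_s: 3.92
tool_pos: [0.5891, -0.29, 0.155]
tool_rot: [-179.4, -0.0, 109.0]
force: [-1.0, -0.1, -0.6]
grip_width: 0.0846
```

Run:
```python
from h import *
o=env.get_obs(); print(o['tool_pos'],o['tool_rot'])
to([586,-291,150],104.1)
c=cam('wrist'); H,S,V=cv2.split(cv2.cvtColor(c['image'],cv2.COLOR_BGR2HSV))
cv2.imwrite('pics/w2.png',c['image'])
def rect(m,z,n):
    m=m.astype(np.uint8); m[300:]=0 if n!='handle' else m[300:]
    cc=max(cv2.findContours(m,0,2)[0],key=cv2.contourArea)
    P=np.array([ray(c,*p[0],z)[:2]*1000 for p in cc],np.float32); r=cv2.minAreaRect(P); print(n,np.round(r[0],1),np.round(r[1],1),round(r[2],2),cv2.boundingRect(cc))
rect((S<70)&(V>110),.006,'blade'); rect((H>105)&(H<130)&(S>150),.012,'handle')
```

```text
[ 0.58914086 -0.29001415  0.15501085] [-1.79384511e+02 -2.77232104e-02  1.09040386e+02]
shift [ 0.01 -0.32  0.5 ] turn [-0.6 -0.   4.9]
blade [ 566.8 -215.1] [ 18.6 139.3] 14.13 (264, 21, 33, 159)
handle [ 398.5 -302.6] [13.3 49.6] 50.07 (56, 109, 44, 53)
```

View pics/w2.png

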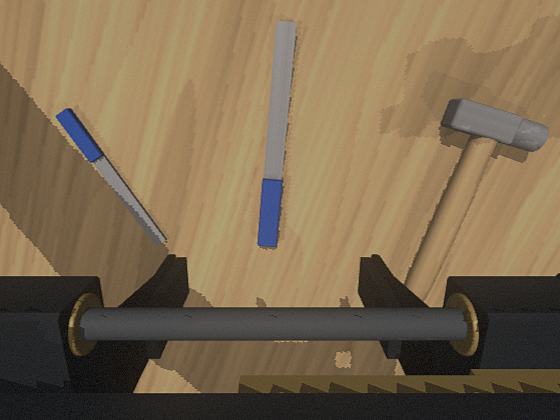

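The wrist view shows the larger bar from (285,22) to (268,247). Its blade measures 139x18.6 mm, as it should, with the axis at 104.1° and the bar's middle at about (575,-249). Now I descend on the handle.

Call:
servo_tool:
  plan:
    - [0.6,[-0.15,-0.35,2.2],[0,0,2.5]]
    - [0.6,[0,0,2.8],[0,0,2.4]]
    - [0.6,[0,0,2.8],[0,0,0]]
    - [0.6,[0,0,2.8],[0,0,0]]
    - [0.6,[0,0,2.0],[0,0,0]]
    - [0.6,[0,0,0],[0,0,0]]

```text
time_s: 4.47
tool_pos: [0.5887, -0.2919, 0.0275]
tool_rot: [-179.8, 0.2, 103.2]
force: [-1.5, -0.4, -0.4]
grip_width: 0.0535
```

Run:
```python
from h import *
to([586.3,-292.6,4.5],104.1)
```

```text
shift [-0.   -0.24  2.3 ] turn [-0.2  0.2 -0.9]
```

Call:
servo_tool:
  plan:
    - [0.6,[0,-0.24,1.2],[-0.2,0.2,-0.9]]
    - [0.6,[0,0,0.9],[0,0,0]]
    - [0.6,[0,0,0.2],[0,0,0]]
    - [0,[0,0,0],[0,0,0]]
    - [0,[0,0,0],[0,0,0]]
    - [0,[0,0,0],[0,0,0]]
    - [0,[0,0,0],[0,0,0]]
    - [0,[0,0,0],[0,0,0]]
    - [0,[0,0,0],[0,0,0]]
    - [0,[0,0,0],[0,0,0]]
  force: 50

```text
time_s: 5.3
tool_pos: [0.5917, -0.2926, 0.0109]
tool_rot: [179.6, 0.2, 103.9]
force: [0.2, -0.7, 0.1]
grip_width: 0.0132
```

Call:
servo_tool:
  plan:
    - [0,[0,0,0],[0,0,0]]
    - [0,[0,0,0],[0,0,0]]

```text
time_s: 5.47
tool_pos: [0.5919, -0.2927, 0.0113]
tool_rot: [179.5, 0.3, 103.9]
force: [-0.4, -0.3, -0.4]
grip_width: 0.0032
```

Run:
```python
from h import *
o=env.get_obs(); print(o['tool_pos'],o['tool_rot'],o['force'],o['grip_width'])
c=cam('wrist');cv2.imwrite('pics/w3.png',c['image'])
```

```text
[ 0.59191278 -0.29271727  0.01129483] [179.51933126   0.26510825 103.92740817] [-0.44913842 -0.29960952 -0.4497232 ] 0.003177607114135018
```

View pics/w3.png

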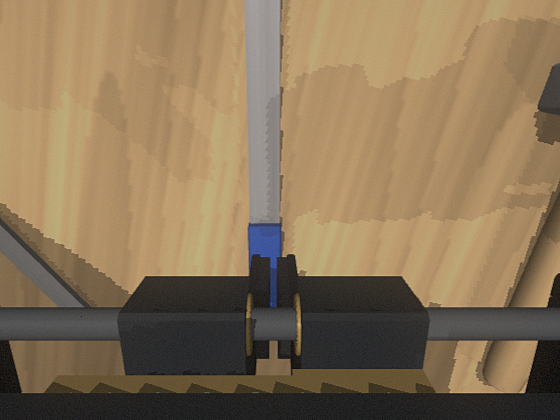

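The fingers shut on top of the handle at (265,265) without gripping it, because the tool sat too high and about 5 mm off to the right. I open, correct and retry.

Call:
servo_tool:
  plan:
    - [0.6,[0,0,-1.0],[0,0,0]]
    - [0.6,[0,0,-0.5],[0,0,0]]
    - [0.6,[0,-0.55,0],[0,0,0]]
    - [0.6,[0,0,0],[0,0,0]]
    - [0.6,[0,0,0],[0,0,0]]
    - [0.6,[0,0,0],[0,0,0]]
    - [0.6,[0,0,0],[0,0,0]]

```text
time_s: 6.1
tool_pos: [0.5857, -0.2945, 0.0284]
tool_rot: [179.5, 0.3, 103.9]
force: [0.4, 0.0, -0.1]
grip_width: 0.0406
```

Run:
```python
from h import *
to([586.3,-292.6,4],104.1)
```

```text
shift [0.19 0.09 2.44] turn [ 0.5  0.3 -0.2]
```

Call:
servo_tool:
  plan:
    - [0.6,[0.1,0.05,0.8],[0.3,0.2,0]]
    - [0.6,[0,0,0.8],[0,0,0]]
    - [0.6,[0,0,0.6],[0,0,0]]
    - [0.6,[0,0,0.4],[0,0,0]]

```text
time_s: 6.43
tool_pos: [0.5866, -0.2932, 0.0002]
tool_rot: [179.8, 0.1, 103.9]
force: [-0.2, -0.4, -0.1]
grip_width: 0.0514
```

Run:
```python
from h import *
to([586.3,-292.6,4],104.1)
```

```text
shift [ 0.06 -0.02 -0.38] turn [ 0.2  0.1 -0.2]
```

Call:
servo_tool:
  plan:
    - [0.6,[0,0,-0.35],[0,0,0]]
    - [0,[0,0,0],[0,0,0]]
    - [0,[0,0,0],[0,0,0]]
    - [0,[0,0,0],[0,0,0]]
    - [0,[0,0,0],[0,0,0]]
    - [0,[0,0,0],[0,0,0]]
    - [0,[0,0,0],[0,0,0]]
    - [0,[0,0,0],[0,0,0]]
  force: 50

```text
time_s: 7.1
tool_pos: [0.5856, -0.2928, 0.0021]
tool_rot: [179.9, 0.0, 103.9]
force: [-0.7, -0.8, -0.1]
grip_width: 0.0139
```

Call:
servo_tool:
  plan:
    - [0,[0,0,0],[0,0,0]]
    - [0,[0,0,0],[0,0,0]]

```text
time_s: 7.27
tool_pos: [0.5858, -0.2929, 0.0025]
tool_rot: [179.9, 0.0, 103.9]
force: [0.0, 0.2, -0.2]
grip_width: 0.0033
```

Run:
```python
from h import *
o=env.get_obs(); print(o['tool_pos'],o['force'],o['grip_width'])
c=cam('wrist');cv2.imwrite('pics/w4.png',c['image'])
```

```text
[ 0.58581054 -0.29294141  0.00248219] [ 0.01843808  0.22935032 -0.24622187] 0.003264113593750125
```

View pics/w4.png

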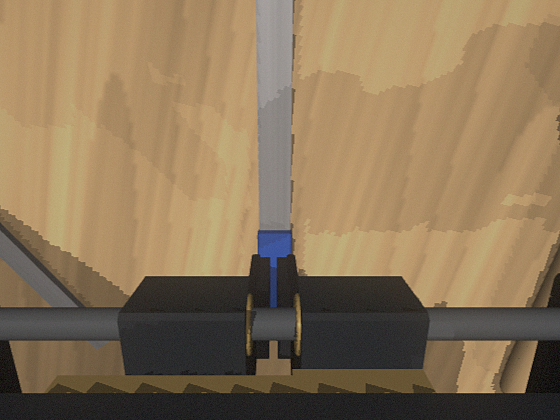

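Run:
```python
from h import *
c=cam('wrist'); a=np.radians(104.1); u=np.array([np.cos(a),np.sin(a),0]); n=np.array([-u[1],u[0],0])
o=np.array([575.3,-249,0])
for n_,P in dict(hs=o-35*u+[0,0,12],hsL=o-35*u+10*n+[0,0,12],hsR=o-35*u-10*n+[0,0,12],tcp=1000*np.array(env.get_obs()['tool_pos'])).items(): print(n_,np.round(proj(c,P/1000)))
s=cam('scene'); p=proj(s,env.get_obs()['tool_pos']); print(p)
x,y=p.astype(int); cr=s['image'][max(0,y-60):y+40,x-70:x+70]; cv2.imwrite('pics/s1.png',cv2.resize(cr,None,fx=5.6,fy=5.6,interpolation=cv2.INTER_CUBIC))
```

```text
hs [275. 234.]
hsL [257. 234.]
hsR [293. 234.]
tcp [274. 244.]
[203.81020836 309.7702754 ]
```

View pics/s1.png

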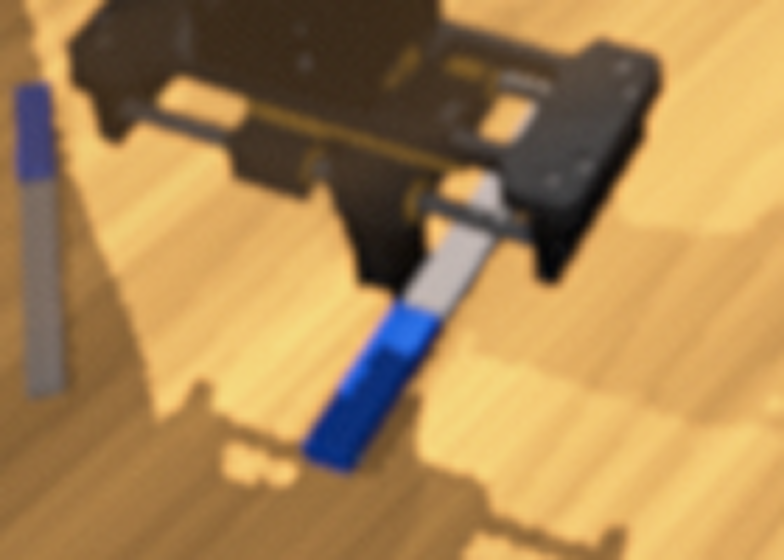

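The fingertips at (385,285) in the crop hover visibly above the bar, while the reported TCP projects to (392,336). The bar is where I measured it, so the real tips must lie about 20 mm behind the reported TCP. I open the fingers and feel downward, watching the force.

Call:
servo_tool:
  plan:
    - [0.6,[0,0,-0.3],[0,0,0]]
    - [0.6,[0,0,0],[0,0,0]]
    - [0.6,[0,0,0],[0,0,0]]
    - [0.6,[0,0,0],[0,0,0]]
    - [0.6,[0,0,0.6],[0,0,0]]
    - [0.6,[0,0,0.4],[0,0,0]]
    - [0.6,[0,0,0],[0,0,0]]

```text
time_s: 8.0
tool_pos: [0.586, -0.2929, -0.005]
tool_rot: [179.9, 0.0, 103.9]
force: [-0.7, -0.1, -0.9]
grip_width: 0.0396
```

Run:
```python
from h import *
to([586.3,-292.6,-10],104.1)
s=cam('scene'); t=np.array(env.get_obs()['tool_pos'])
for d in (0,.01,.02,.03): print(d,proj(s,t+[0,0,d]))
```

```text
shift [0.02 0.04 0.5 ] turn [ 0.1  0.  -0.2]
0 [204.19665969 312.01076575]
0.01 [203.76397636 308.95041519]
0.02 [203.32541756 305.84850764]
0.03 [202.88086278 302.70419085]
```

Call:
servo_tool:
  plan:
    - [0.6,[0,0,0.5],[0,0,0]]
    - [0.6,[0,0,0.4],[0,0,0]]
    - [0.6,[0,0,0],[0,0,0]]

```text
time_s: 8.3
tool_pos: [0.5858, -0.2929, -0.015]
tool_rot: [179.9, 0.0, 103.9]
force: [-0.1, 0.0, -0.4]
grip_width: 0.0509
```

Call:
servo_tool:
  plan:
    - [0.6,[0,0,0.3],[0,0,0]]
    - [0.6,[0,0,0],[0,0,0]]

```text
time_s: 8.47
tool_pos: [0.5856, -0.2927, -0.0188]
tool_rot: [179.9, -0.0, 103.9]
force: [-1.2, 0.0, -1.0]
grip_width: 0.0521
```

Call:
servo_tool:
  plan:
    - [0.6,[0,0,0.2],[0,0,0]]
    - [0.6,[0,0,0],[0,0,0]]

```text
time_s: 8.63
tool_pos: [0.5855, -0.2928, -0.0211]
tool_rot: [179.9, -0.0, 103.9]
force: [-0.6, 0.1, 0.4]
grip_width: 0.0524
```

Call:
servo_tool:
  plan:
    - [0.6,[0,0,0.2],[0,0,0]]
    - [0.6,[0,0,0],[0,0,0]]

```text
time_s: 8.8
tool_pos: [0.5857, -0.2928, -0.0231]
tool_rot: [179.9, 0.0, 103.9]
force: [-0.7, 0.9, -0.6]
grip_width: 0.0524
```

Still no contact. I close here.

Call:
servo_tool:
  plan:
    - [0,[0,0,0],[0,0,0]]
    - [0,[0,0,0],[0,0,0]]
    - [0,[0,0,0],[0,0,0]]
    - [0,[0,0,0],[0,0,0]]
    - [0,[0,0,0],[0,0,0]]
    - [0,[0,0,0],[0,0,0]]
    - [0,[0,0,0],[0,0,0]]
    - [0,[0,0,0],[0,0,0]]
  force: 50

```text
time_s: 9.47
tool_pos: [0.5861, -0.2931, -0.0226]
tool_rot: [179.9, 0.0, 103.9]
force: [0.1, -0.1, -1.0]
grip_width: 0.0066
```

Call:
servo_tool:
  plan:
    - [0.6,[0,0,-0.1],[0,0,0]]
    - [0.6,[0,0,0],[0,0,0]]
    - [0.6,[0,0,0],[0,0,0]]
    - [0.6,[0,0,0],[0,0,0]]
    - [0.6,[0,0,0],[0,0,0]]
    - [0.6,[0,0,0.3],[0,0,0]]
    - [0.6,[0,0,0.3],[0,0,0]]
    - [0.6,[0,0,0.2],[0,0,0]]
    - [0.6,[0,0,0],[0,0,0]]

```text
time_s: 10.22
tool_pos: [0.5862, -0.293, -0.0302]
tool_rot: [179.9, 0.0, 103.9]
force: [-0.4, 1.1, -0.2]
grip_width: 0.0509
```

Call:
servo_tool:
  plan:
    - [0.6,[0,0,0.2],[0,0,0]]
    - [0.6,[0,0,0],[0,0,0]]

```text
time_s: 10.38
tool_pos: [0.5859, -0.2928, -0.0329]
tool_rot: [179.9, 0.0, 103.9]
force: [0.7, 0.3, -0.4]
grip_width: 0.0521
```

Call:
servo_tool:
  plan:
    - [0.6,[0,0,0.2],[0,0,0]]
    - [0.6,[0,0,0],[0,0,0]]

```text
time_s: 10.55
tool_pos: [0.5858, -0.2928, -0.0352]
tool_rot: [179.9, 0.0, 103.9]
force: [0.8, -0.1, -0.2]
grip_width: 0.052
```

Call:
servo_tool:
  plan:
    - [0,[0,0,0],[0,0,0]]
    - [0,[0,0,0],[0,0,0]]
    - [0,[0,0,0],[0,0,0]]
    - [0,[0,0,0],[0,0,0]]
    - [0,[0,0,0],[0,0,0]]
    - [0,[0,0,0],[0,0,0]]
    - [0,[0,0,0],[0,0,0]]
    - [0,[0,0,0],[0,0,0]]
  force: 50

```text
time_s: 11.22
tool_pos: [0.5862, -0.293, -0.0349]
tool_rot: [179.9, 0.0, 103.9]
force: [-0.3, 0.4, -0.5]
grip_width: 0.0193
```

Run:
```python
from h import *
print(env.get_obs()['grip_width'])
s=cam('scene'); cr=s['image'][235:335,134:274]; cv2.imwrite('pics/s2.png',cv2.resize(cr,None,fx=5.6,fy=5.6,interpolation=cv2.INTER_CUBIC))
print(proj(s,env.get_obs()['tool_pos'])); print(env.get_obs()['qpos'])
```

```text
0.019308237853939467
[205.51903032 321.04334886]
[ -2.12309937  33.0217945   34.59335992  95.75098544 -21.50240192
  57.8646632   53.63121502]
```

View pics/s2.png

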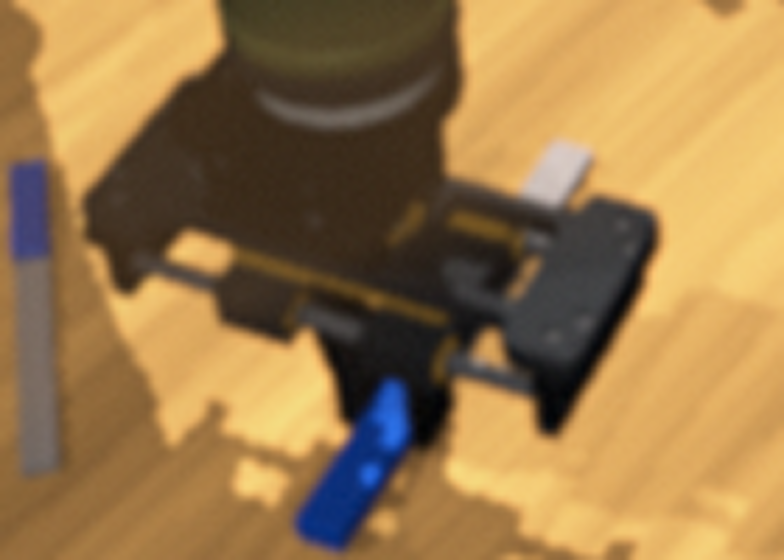

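It is gripped: width 19.3 mm on the handle, with the fingertips at bench level. From this, the bar's underside is 35 mm above the reported TCP, and I use that relation from here on. Now lift and turn.

Call:
servo_tool:
  plan:
    - [0,[0,0,-1.5],[0,0,0]]
    - [0,[0,0,-2.5],[0,0,0]]
    - [0,[0,0,-2.5],[0,0,0]]
    - [0,[0,0,-2.5],[0,0,0]]
    - [0,[0,0,-1.5],[0,0,5.3]]
    - [0,[0,0,0],[0,0,5.3]]
    - [0,[0,0,0],[0,0,5.3]]
    - [0,[0,0,0],[0,0,5.3]]
    - [0,[0,0,0],[0,0,0]]
    - [0,[0,0,0],[0,0,0]]

```text
time_s: 12.1
tool_pos: [0.5824, -0.2926, 0.0804]
tool_rot: [-179.9, -0.1, 81.8]
force: [1.0, 0.0, -2.7]
grip_width: 0.0194
```

Run:
```python
from h import *
o=env.get_obs(); print(o['grip_width'],o['force'])
to([495.3,-134.5,75],82.6)
c=cam('wrist'); H,S,V=cv2.split(cv2.cvtColor(c['image'],cv2.COLOR_BGR2HSV)); cv2.imwrite('pics/w5.png',c['image'])
m=((S<70)&(V>110)).astype(np.uint8); m[300:]=0; m[:,:200]=0;m[:,360:]=0
cc=max(cv2.findContours(m,0,2)[0],key=cv2.contourArea); print(cv2.boundingRect(cc),cv2.minAreaRect(cc))
# expected tip corners
M=R.from_euler('xyz',o['tool_rot'],degrees=True)
for x,y in((.1503,.009),(.1503,-.009),(.0103,.009),(.0103,-.009)): print(np.round(proj(c,o['tool_pos']+M.apply([x,y,-.041])),1))
for v in range(5,215,30):
    xs=np.where(m[v])[0]; print(v,xs.min() if len(xs) else None,xs.max() if len(xs) else None)
```

```text
0.019371599838172472 [ 1.00268377  0.01862649 -2.6587773 ]
shift [ 14.4  -10.88   0.58] turn [-0.1 -0.1 -0.8]
(250, 0, 47, 257) ((273.0, 128.0), (256.0, 46.0), 90.0)
[298.4 -97.9]
[248.9 -98. ]
[292.1 256.1]
[254.6 256.1]
5 250 295
35 251 295
65 251 294
95 252 294
125 253 293
155 253 293
185 253 292
```

Call:
servo_tool:
  plan:
    - [0,[2.4,-1.8,0.1],[0,0,-0.8]]
    - [0,[2.4,-1.8,0.1],[0,0,0]]
    - [0,[2.4,-1.8,0.1],[0,0,0]]
    - [0,[2.4,-1.8,0.1],[0,0,0]]
    - [0,[2.4,-1.8,0.1],[0,0,0]]
    - [0,[2.4,-1.8,0.1],[0,0,0]]
    - [0,[0,0,0],[0,0,0]]
    - [0,[0,0,0],[0,0,0]]

```text
time_s: 12.82
tool_pos: [0.4855, -0.1322, 0.0718]
tool_rot: [-179.6, 0.1, 83.5]
force: [0.6, -0.6, -2.1]
grip_width: 0.0194
```

Run:
```python
from h import *
o=env.get_obs(); print(o['tool_pos'],o['tool_rot'])
to([495.3,-134.5,20],82.6)
M=R.from_euler('xyz',o['tool_rot'],degrees=True)
L=[]
for n in('scene','top'):
    c=cam(n); L.append(c); 
    tip=[proj(c,o['tool_pos']+M.apply([.1503,y,-.041])) for y in(.009,-.009)]; end=[proj(c,o['tool_pos']+M.apply([-.0597,y,-.047])) for y in(.01,-.01)]; print(n,np.round(tip,1).tolist(),np.round(end,1).tolist())
    x,y=np.mean(tip,0).astype(int); cr=c['image'][y-50:y+50,x-66:x+66]; print(x-66,y-50)
    cv2.imwrite(f'/tmp/{n}c.png',cv2.resize(cr,(396,300),interpolation=cv2.INTER_CUBIC))
cv2.imwrite('pics/c2.png',np.hstack([cv2.imread('/tmp/scenec.png'),cv2.imread('/tmp/topc.png')]))
```

```text
[ 0.48554567 -0.13215632  0.07180914] [-1.79551008e+02  1.00314792e-01  8.35034892e+01]
shift [-0.11  1.04  5.17] turn [-0.4  0.1  0.9]
scene [[263.8, 184.4], [258.4, 181.4]] [[197.4, 224.0], [191.3, 219.8]]
195 132
top [[257.8, 238.1], [256.6, 246.5]] [[355.9, 251.7], [354.7, 261.1]]
191 192
```

View pics/c2.png

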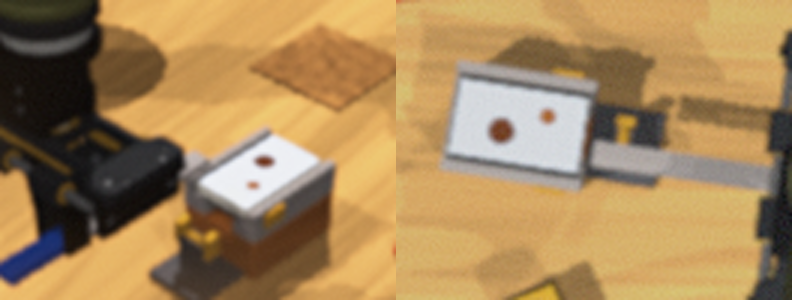

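The top crop shows the tip at (592,142)–(592,165). That's within about 1 px of where my kinematics put it, and so about 10 mm off the line, as the numbers also say. I correct that first.

Call:
servo_tool:
  plan:
    - [0,[-0.1,1.0,0],[0.4,0,0.9]]
    - [0,[0,0,0],[0,0,0]]
    - [0,[0,0,0],[0,0,0]]
    - [0,[0,0,0],[0,0,0]]

```text
time_s: 13.25
tool_pos: [0.4967, -0.1402, 0.0723]
tool_rot: [-179.2, 0.3, 82.2]
force: [-0.8, 0.0, -2.0]
grip_width: 0.0191
```

```bash
cat >> h.py <<'E'
HO=np.array([522.4,74.0]); A=np.radians(82.6); HX=np.array([np.cos(A),np.sin(A)]); HY=np.array([-HX[1],HX[0]])
def hold(p):
    d=np.array(p[:2])*1000-HO; return np.round([d@HX,d@HY,p[2]*1000],1)
def tipinfo():
    o=env.get_obs(); M=R.from_euler('xyz',o['tool_rot'],degrees=True)
    print('tip low',hold(o['tool_pos']+M.apply([.1503,0,-.035])),'over fulcrum z',hold(o['tool_pos']+M.apply([.0993,0,-.035])),o['tool_rot'],o['force'],o['grip_width'])
E
python3 - <<'E'
from h import *
tipinfo(); to([495.3,-134.5,13],82.6)
E
```

```text
tip low [-65.2  -3.6 106.4] over fulcrum z [-116.2   -3.3  106.7] [-179.18020582    0.33029082   82.24654423] [-0.84807041  0.04927981 -2.01989844] 0.019078751761474007
shift [ 0.58 -0.13  5.93] turn [-0.8  0.3 -0.4]
```

Call:
servo_tool:
  plan:
    - [0,[0.3,-0.15,0],[-0.8,0.3,-0.4]]
    - [0,[0,0,0],[0,0,0]]
    - [0,[0,0,2],[0,0,0]]
    - [0,[0,0,0],[0,0,0]]
    - [0,[0,0,0],[0,0,0]]

```text
time_s: 13.67
tool_pos: [0.4948, -0.1388, 0.0525]
tool_rot: [179.9, 0.0, 82.6]
force: [-0.1, -0.6, -1.3]
grip_width: 0.0193
```

Run:
```python
from h import *
tipinfo(); to([495.3,-134.5,13],82.6)
```

```text
tip low [-64.3  -0.1  87.5] over fulcrum z [-115.3   -0.    87.5] [1.79894587e+02 1.51690586e-02 8.25531154e+01] [-0.06788955 -0.56458463 -1.32563737] 0.01931060988125097
shift [ 0.43 -0.01  3.95] turn [ 0.1  0.  -0. ]
```

Call:
servo_tool:
  plan:
    - [0,[0,0,1.5],[0,0,0]]
    - [0,[0,0,1.5],[0,0,0]]
    - [0,[0,0,0.8],[0,0,0]]
    - [0,[0,0,0],[0,0,0]]
    - [0,[0,0,0],[0,0,0]]

```text
time_s: 14.08
tool_pos: [0.4965, -0.1388, 0.0168]
tool_rot: [179.7, -0.1, 82.6]
force: [1.1, 0.2, -3.2]
grip_width: 0.0195
```

Run:
```python
from h import *
tipinfo()
```

```text
tip low [-64.1  -1.5  52. ] over fulcrum z [-115.1   -1.5   51.9] [ 1.79685948e+02 -6.36434168e-02  8.25842234e+01] [ 1.12503709  0.151159   -3.17839201] 0.019515346232087692
```

Call:
servo_tool:
  plan:
    - [0,[0,-0.15,0.3],[0,0,0]]
    - [0,[0,0,0.2],[0,0,0]]
    - [0,[0,0,0],[0,0,0]]
    - [0,[0,0,0],[0,0,0]]

```text
time_s: 14.42
tool_pos: [0.4966, -0.1388, 0.0139]
tool_rot: [179.5, -0.1, 82.6]
force: [0.7, 0.5, -3.0]
grip_width: 0.019
```

Run:
```python
from h import *
tipinfo()
```

```text
tip low [-64.1  -1.5  49.1] over fulcrum z [-115.1   -1.5   49. ] [ 1.79489336e+02 -9.83486429e-02  8.25971330e+01] [ 0.69517785  0.49365938 -2.98132628] 0.018999516906880558
```

Call:
servo_tool:
  plan:
    - [0,[0,-0.2,0.15],[0.5,0,0]]
    - [0,[0,0,0],[0,0,0]]
    - [0,[0,0,0.1],[0,0,0]]
    - [0,[0,0,0],[0,0,0]]

```text
time_s: 14.75
tool_pos: [0.4953, -0.1385, 0.012]
tool_rot: [179.9, -0.1, 82.6]
force: [-1.2, -0.3, -3.2]
grip_width: 0.0194
```

Run:
```python
from h import *
tipinfo()
```

```text
tip low [-64.   -0.5  47.3] over fulcrum z [-115.    -0.5   47.2] [ 1.79946125e+02 -1.17833466e-01  8.26065037e+01] [-1.1970449  -0.31803574 -3.21829344] 0.019351540354509002
```

Call:
servo_tool:
  plan:
    - [0,[0.8,0,0.05],[0,0,0]]
    - [0,[0.8,0,0],[0,0,0]]
    - [0,[0.4,0,0],[0,0,0]]
    - [0,[0,0,0],[0,0,0]]

```text
time_s: 15.08
tool_pos: [0.4981, -0.1164, 0.0114]
tool_rot: [180.0, -0.1, 82.6]
force: [0.1, -0.1, -2.6]
grip_width: 0.0192
```

Run:
```python
from h import *
tipinfo()
```

```text
tip low [-41.8  -0.4  46.7] over fulcrum z [-92.8  -0.4  46.6] [ 1.79963182e+02 -1.35231395e-01  8.25823624e+01] [ 0.11003994 -0.14973713 -2.59121039] 0.019155961683925027
```

The tip is 10 mm inside the slot with no contact force. I push it on to about 25 mm.

Call:
servo_tool:
  plan:
    - [0,[0.7,0,0.05],[0,0,0]]
    - [0,[0.7,0,0],[0,0,0]]
    - [0,[0,0,0],[0,0,0]]
    - [0,[0,0,0],[0,0,0]]

```text
time_s: 15.42
tool_pos: [0.5003, -0.0998, 0.0109]
tool_rot: [180.0, -0.2, 82.7]
force: [0.8, -0.3, -1.8]
grip_width: 0.0192
```

Run:
```python
from h import *
tipinfo()
s=cam('scene'); cr=s['image'][150:270,170:330]; cv2.imwrite('pics/s3.png',cv2.resize(cr,(800,600),interpolation=cv2.INTER_CUBIC))
```

```text
tip low [-25.   -0.1  46.3] over fulcrum z [-76.   -0.2  46.1] [ 1.79962109e+02 -1.51742711e-01  8.27075158e+01] [ 0.8148738  -0.27857933 -1.79142536] 0.01918784936303865
```

Call:
servo_tool:
  plan:
    - [0,[0,0,0.1],[0,0,0]]
    - [0.45,[0,0,0],[0,0,0]]
    - [0.45,[0,0,0],[0,0,0]]
    - [0.45,[0,0,0],[0,0,0]]
    - [0.45,[0,0,0],[0,0,0]]
    - [0.45,[0,0,0],[0,0,0]]
    - [0.45,[0,0,-1.5],[0,0,0]]
    - [0.45,[0,0,-2],[0,0,0]]
    - [0.45,[0,0,-1],[0,0,0]]
    - [0,[-2.5,0,0],[0,0,0]]
    - [0,[-2.2,0,0],[0,0,0]]
    - [0,[0,0,0],[0,0,0]]
    - [0,[0,0,0],[0,0,0]]
    - [0,[0,0,0],[0,0,0]]
    - [0,[0,0,0],[0,0,0]]
  force: 20

```text
time_s: 16.72
tool_pos: [0.4968, -0.148, 0.0589]
tool_rot: [179.6, -0.2, 82.7]
force: [-0.1, -0.1, 0.0]
grip_width: 0.0074
```

Run:
```python
from h import *
o=env.get_obs(); print('tcp in holder',hold(o['tool_pos']),o['tool_rot'],o['force'],o['grip_width'])
# bar from top view: handle pixels
c=cam('top'); H,S,V=cv2.split(cv2.cvtColor(c['image'],cv2.COLOR_BGR2HSV)); m=((H>105)&(H<130)&(S>150)).astype(np.uint8); m[:170]=0;m[290:]=0;m[:,:240]=0;m[:,420:]=0
cc=max(cv2.findContours(m,0,2)[0],key=cv2.contourArea); P=[hold(ray(c,*p[0],.042)) for p in cc]; print(len(cc),np.min(P,0),np.max(P,0),cv2.boundingRect(cc))
```

```text
tcp in holder [-223.4   -3.2   58.9] [179.63624036  -0.24189588  82.68980354] [-0.12130882 -0.12387784  0.02894774] 0.007382074365589001
17 [-207.8   -8.3   42. ] [-165.9    7.7   42. ] (305, 242, 19, 9)
```

The bar stayed in place: the handle starts at holder x=-166 where -165 was expected. Now I bring the closed fingers down over the handle end.

Call:
servo_tool:
  plan:
    - [0,[0.2,-0.3,1.5],[0.3,0,0]]
    - [0,[0,0,1.5],[0,0,0]]
    - [0,[0,0,1.0],[0,0,0]]
    - [0,[0,0,0.3],[0,0,0]]
    - [0,[0,0,0.2],[0,0,0]]
    - [0,[0,0,0.0],[0,0,0]]

```text
time_s: 17.27
tool_pos: [0.4955, -0.1405, 0.0118]
tool_rot: [180.0, -0.3, 83.1]
force: [0.8, 1.2, 0.1]
grip_width: 0.0007
```

Call:
servo_tool:
  plan:
    - [0,[0,0,0.4],[0,0,0]]
    - [0,[0,0,0.4],[0,0,0]]
    - [0,[0,0,0.4],[0,0,0]]

```text
time_s: 17.52
tool_pos: [0.4976, -0.1403, 0.001]
tool_rot: [179.7, -0.4, 83.1]
force: [-0.7, 1.9, 6.4]
grip_width: 0.0003
```

Run:
```python
from h import *
o=env.get_obs(); print('tcp in holder',hold(o['tool_pos']),o['tool_rot'],o['force'],o['grip_width'])
```

```text
tcp in holder [-215.7   -3.     1. ] [179.74613929  -0.37713095  83.13262923] [-0.68667752  1.92216737  6.44150211] 0.00026044858649337365
```

Call:
servo_tool:
  plan:
    - [0,[-0.1,-0.1,0.5],[0,0,0]]
    - [0,[0,0,0.5],[0,0,0]]
    - [0,[0,0,0.5],[0,0,0]]

```text
time_s: 17.77
tool_pos: [0.5012, -0.14, -0.0102]
tool_rot: [179.3, -0.6, 83.2]
force: [1.0, -1.1, -0.5]
grip_width: 0.0006
```

Call:
servo_tool:
  plan:
    - [0,[0,0,0.5],[0,0,0]]
    - [0,[0,0,0.5],[0,0,0]]
    - [0,[0,0,0.5],[0,0,0]]

```text
time_s: 18.02
tool_pos: [0.5034, -0.14, -0.022]
tool_rot: [179.2, -0.8, 83.2]
force: [-21.4, 4.7, 76.5]
grip_width: 0.0007
```

Run:
```python
from h import *
o=env.get_obs(); print('tcp in holder',hold(o['tool_pos']),o['tool_rot'],o['force'],o['grip_width'])
```

```text
tcp in holder [-214.6   -8.8  -22. ] [179.23873537  -0.81368159  83.15806952] [-21.41179807   4.74259824  76.47047765] 0.0006726305670272101
```

The force rose to 76 N at the bottom, so the handle has met the bench. I back off and look.

Call:
servo_tool:
  plan:
    - [0,[0,0,-0.6],[0,0,0]]
    - [0,[0,0,-1.5],[0,0,0]]
    - [0,[0,0,-3],[0,0,0]]
    - [0,[0,0,-3.5],[0,0,0]]
    - [0,[0,0,-3.5],[0,0,0]]
    - [0.3,[0,0,-3.5],[0.7,0.8,0.6]]
    - [0.5,[0,0,0],[0,0,0]]
    - [1,[0,0,0],[0,0,0]]
    - [1,[0,0,0],[0,0,0]]

```text
time_s: 18.77
tool_pos: [0.4996, -0.1431, 0.1377]
tool_rot: [-179.8, -1.6, 82.4]
force: [-0.1, 0.3, -0.1]
grip_width: 0.0196
```

Run:
```python
from h import *
o=env.get_obs(); print('tcp in holder',hold(o['tool_pos']),o['tool_rot'],o['force'],o['grip_width'])
s=cam('scene'); cr=cv2.resize(s['image'][160:245,225:325],(400,340),interpolation=cv2.INTER_CUBIC)
w=cam('wrist'); cv2.imwrite('/tmp/w6.png',w['image']); np.save('/tmp/w6.npy',w,allow_pickle=True)
wr=cv2.resize(w['image'],(400,300)); wr=np.vstack([wr,np.zeros((40,400,3),np.uint8)])
cv2.imwrite('pics/c3.png',np.hstack([cr,wr]))
```

```text
tcp in holder [-218.3   -5.3  137.7] [-179.77242186   -1.612156     82.39178328] [-0.08883017  0.3344316  -0.12179911] 0.019646423750928815
```

View pics/c3.png

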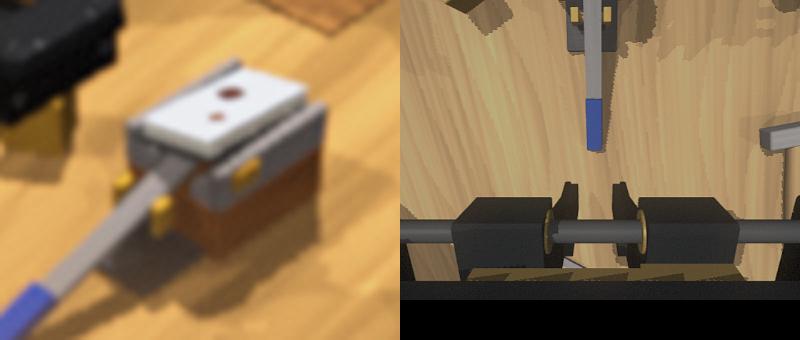

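The view shows the tile's front raised clear of the walls and the bar lying handle-down at (595,125). Tile freed. Next I triangulate the tile's top corners from two views.

```bash
cat > corners.py <<'E'
from h import *
def quad(c,P0,w=45):
    H,S,V=cv2.split(cv2.cvtColor(c['image'],cv2.COLOR_BGR2HSV)); m=((S<55)&(V>170)).astype(np.uint8)
    u,v=proj(c,P0).astype(int); k=np.zeros_like(m); k[v-w:v+w,u-w:u+w]=m[v-w:v+w,u-w:u+w]
    k=cv2.morphologyEx(cv2.morphologyEx(k,cv2.MORPH_CLOSE,np.ones((7,7))),cv2.MORPH_OPEN,np.ones((3,3)))
    cc=cv2.convexHull(max(cv2.findContours(k,0,2)[0],key=cv2.contourArea))
    for e in np.arange(.01,.15,.005):
        q=cv2.approxPolyDP(cc,e*cv2.arcLength(cc,True),True)
        if len(q)<=4: break
    return q[:,0].astype(float)
def corners(P0):
    cs=[cam('top'),cam('scene')]; qs=[quad(c,P0) for c in cs]
    Pm=[np.diag([c['fx'],c['fy'],1])@np.c_[c['R'],c['t']] for c in cs]
    for i in(0,1): Pm[i][:2]+=np.outer([cs[i]['cx'],cs[i]['cy']],Pm[i][2])
    out=[]
    for a in qs[0]:
        g=ray(cs[0],*a,P0[2]); b=min(qs[1],key=lambda b:np.linalg.norm(b-proj(cs[1],g)))
        X=cv2.triangulatePoints(Pm[0],Pm[1],a.reshape(2,1),b.reshape(2,1))[:,0]; X=X[:3]/X[3]; out.append(X)
        print(np.round(a),np.round(b),np.round(X*1000,1),'holder',hold(X), 'reproj',np.round(np.linalg.norm(proj(cs[0],X)-a),1))
    return np.array(out)
E
python3 - <<'E'
from corners import *
corners(np.array([.522,.074,.078])); o=env.get_obs()
P=HO+HX*-36; to([*P,70],82.6)
E
```

```text
[212. 213.] [302. 186.] [563.  118.1  70.6] holder [ 49.  -34.6  70.6] reproj 1.5
[252. 219.] [278. 195.] [550.7  28.2  90.5] holder [-41.8 -34.   90.5] reproj 1.7
[251. 254.] [261. 190.] [482.2  34.   71.7] holder [-44.8  34.7  71.7] reproj 2.6
[207. 248.] [281. 176.] [487.2 127.8  65.2] holder [48.8 41.8 65.2] reproj 0.5
shift [18.   -0.38  7.12] turn [-0.5 -1.6 -0.2]
```

Call:
servo_tool:
  plan:
    - [1,[3,0,0],[-0.5,-1.6,-0.2]]
    - [1,[3,0,0],[0,0,0]]
    - [1,[3,-0.1,0],[0,0,0]]
    - [1,[3,0,0.5],[0,0,0]]
    - [1,[3,-0.1,1.5],[0,0,0]]
    - [1,[2.5,0,2],[0,0,0]]
    - [1,[0.2,0,2],[0,0,0]]
    - [1,[0,0,0],[0,0,0]]
    - [1,[0,0,0],[0,0,0]]

```text
time_s: 19.72
tool_pos: [0.5146, 0.0387, 0.066]
tool_rot: [-179.4, 0.5, 82.4]
force: [0.9, -0.9, 0.2]
grip_width: 0.0858
```

Run:
```python
from h import *
o=env.get_obs(); print('tcp in holder',hold(o['tool_pos']),o['tool_rot'],o['grip_width'])
c=cam('wrist'); H,S,V=cv2.split(cv2.cvtColor(c['image'],cv2.COLOR_BGR2HSV)); m=((S<50)&(V>150)).astype(np.uint8); m=cv2.morphologyEx(m,cv2.MORPH_OPEN,np.ones((5,5)))
cv2.imwrite('pics/w7.png',c['image'])
cc=max(cv2.findContours(m,0,2)[0],key=cv2.contourArea); print(cv2.boundingRect(cc))
for v in range(10,415,15):
    xs=np.where(m[v])[0]
    if len(xs): print(v,xs.min(),xs.max(),hold(ray(c,xs.min(),v,.078))[:2],hold(ray(c,xs.max()+1,v,.078))[:2])
```

```text
tcp in holder [-36.1   3.2  66. ] [-179.44306364    0.47220617   82.38605466] 0.08583188824285919
(224, 98, 108, 183)
100 269 331 [45.7  4.9] [ 45.6 -26.2]
115 225 331 [38.6 27. ] [ 38.5 -26.6]
130 225 331 [31.3 27.3] [ 31.1 -26.9]
145 226 331 [23.7 27.2] [ 23.6 -27.2]
160 227 330 [16. 27.] [ 15.9 -27.1]
175 227 331 [ 8.1 27.3] [  8. -28.]
190 228 330 [-0.1 27.1] [ -0.1 -27.8]
205 229 330 [-8.4 26.9] [ -8.4 -28.2]
220 230 330 [-17.   26.7] [-17.  -28.6]
235 230 329 [-25.8  27.1] [-25.8 -28.4]
250 230 329 [-34.8  27.4] [-34.8 -28.8]
265 231 329 [-44.1  27.2] [-44.1 -29.3]
280 310 329 [-53.6 -18.1] [-53.6 -29.7]
```

Run:
```python
from h import *
im=cv2.imread('pics/w7.png'); H,S,V=cv2.split(cv2.cvtColor(im,cv2.COLOR_BGR2HSV)); m=((S<50)&(V>150)).astype(np.uint8)
for u in range(226,336,8):
    r=np.where(m[80:330,u])[0]+80; print(u,r.min() if len(r) else 0,r.max() if len(r) else 0,end=' | ')
print()
for u in (240,280,320): print(u,[tuple(im[v,u]) for v in range(258,300,4)])
for v in (130,250): print(v,[(u,int(V[v,u]),int(S[v,u])) for u in list(range(215,236,3))+list(range(322,345,3))])
```

```text
226 102 154 | 234 102 275 | 242 102 275 | 250 101 276 | 258 101 276 | 266 101 277 | 274 100 277 | 282 100 278 | 290 100 278 | 298 99 279 | 306 99 279 | 314 99 280 | 322 99 280 | 330 98 231 | 
240 [(np.uint8(191), np.uint8(183), np.uint8(179)), (np.uint8(192), np.uint8(187), np.uint8(181)), (np.uint8(190), np.uint8(183), np.uint8(178)), (np.uint8(191), np.uint8(185), np.uint8(180)), (np.uint8(191), np.uint8(185), np.uint8(179)), (np.uint8(96), np.uint8(137), np.uint8(168)), (np.uint8(102), np.uint8(141), np.uint8(173)), (np.uint8(104), np.uint8(142), np.uint8(172)), (np.uint8(101), np.uint8(142), np.uint8(172)), (np.uint8(106), np.uint8(146), np.uint8(178)), (np.uint8(104), np.uint8(144), np.uint8(176))]
280 [(np.uint8(194), np.uint8(186), np.uint8(181)), (np.uint8(194), np.uint8(187), np.uint8(183)), (np.uint8(192), np.uint8(185), np.uint8(179)), (np.uint8(193), np.uint8(186), np.uint8(179)), (np.uint8(192), np.uint8(185), np.uint8(180)), (np.uint8(161), np.uint8(169), np.uint8(167)), (np.uint8(127), np.uint8(128), np.uint8(131)), (np.uint8(93), np.uint8(94), np.uint8(97)), (np.uint8
[... 412 characters left out ...]
p.uint8(75), np.uint8(99), np.uint8(121)), (np.uint8(78), np.uint8(103), np.uint8(123)), (np.uint8(81), np.uint8(105), np.uint8(127)), (np.uint8(80), np.uint8(104), np.uint8(124)), (np.uint8(77), np.uint8(104), np.uint8(122))]
130 [(215, 144, 12), (218, 67, 8), (221, 62, 25), (224, 81, 22), (227, 192, 13), (230, 191, 16), (233, 190, 17), (322, 196, 18), (325, 191, 17), (328, 194, 16), (331, 174, 10), (334, 66, 12), (337, 89, 9), (340, 71, 4), (343, 125, 10)]
250 [(215, 140, 11), (218, 136, 15), (221, 139, 11), (224, 67, 11), (227, 66, 12), (230, 153, 10), (233, 190, 13), (322, 191, 16), (325, 190, 15), (328, 193, 13), (331, 72, 7), (334, 75, 7), (337, 83, 12), (340, 111, 11), (343, 144, 12)]
```

Run:
```python
from h import *
c=cam('wrist'); o=env.get_obs()
img=np.array([[226,102.],[331.5,98],[330,281],[230.5,275]]); X=np.array([[48,28,0],[48,-28,0],[-48,-28,0],[-48,28,0.]])/1000
K=np.array([[c['fx'],0,c['cx']],[0,c['fy'],c['cy']],[0,0,1]])
n,rs,ts,e=cv2.solvePnPGeneric(X,img,K,None,flags=cv2.SOLVEPNP_IPPE)
for r,t,ee in zip(rs,ts,e):
    M=c['R'].T@cv2.Rodrigues(r)[0]; p=c['R'].T@(t.ravel()-c['t']); Mh=R.from_euler('z',-82.6,degrees=True).as_matrix()@M
    print('centre top',hold(p),'rpy in holder',np.round(R.from_matrix(Mh).as_euler('xyz',degrees=True),1),'err',ee, 'corners',[hold(p+M@x).tolist() for x in X])
```

```text
centre top [-2.5  0.8 76.8] rpy in holder [-11.    7.6   0.5] err [0.52137769] corners [[44.1, 28.7, 65.2], [46.0, -26.3, 75.8], [-49.1, -27.1, 88.4], [-51.0, 27.8, 77.8]]
centre top [ 0.4 -0.7 76.9] rpy in holder [10.9 21.1  0.5] err [3.71783078] corners [[46.8, 27.2, 64.5], [43.5, -27.8, 54.6], [-46.1, -28.6, 89.2], [-42.7, 26.4, 99.1]]
```

IPPE gives the tile pitched 7.6° with its front up. It leans so the -y side is about 7–10° higher, which fits the description. I roll the tool by 6° to match, narrow the jaws, and then feel for the wall top.

Call:
servo_tool:
  plan:
    - [0.77,[-0.3,0.4,0],[-6.5,0,0]]
    - [0.77,[0,0.3,0],[0,0,0]]
    - [0.77,[0,0,0],[0,0,0]]
    - [0.77,[0,0,0],[0,0,0]]

```text
time_s: 20.15
tool_pos: [0.5172, 0.0276, 0.0652]
tool_rot: [174.2, 0.6, 81.8]
force: [0.1, -0.5, 0.6]
grip_width: 0.0702
```

```bash
cat >> h.py <<'E'
def pad():
    o=env.get_obs(); M=R.from_euler('xyz',o['tool_rot'],degrees=True); Rh=R.from_euler('z',-82.6,degrees=True)*M*R.from_euler('x',180,degrees=True)
    print('tip mid (holder)',hold(o['tool_pos']+M.apply([0,0,-.040])),'rpy',np.round(Rh.as_euler('xyz',degrees=True),1),'F',np.round(o['force'],1),o['grip_width'],o['time_s'])
E
python3 -c "
from h import *
pad()"
```

```text
tip mid (holder) [-46.2   3.1 105. ] rpy [-5.8  0.6 -0.8] F [ 0.1 -0.5  0.6] 0.07022418379073253 20.15
```

Call:
servo_tool:
  plan:
    - [0.75,[0.7,0,0.8],[0,-0.6,-0.8]]
    - [0.75,[0,0,0.8],[0,0,0]]
    - [0.75,[0,0,0.5],[0,0,0]]
    - [0.75,[0,0,0],[0,0,0]]
    - [0.75,[0,0,0],[0,0,0]]

```text
time_s: 20.57
tool_pos: [0.5257, 0.0332, 0.0456]
tool_rot: [174.0, 1.3, 82.4]
force: [-0.7, 0.1, -0.9]
grip_width: 0.0652
```

```bash
python3 -c "
from h import *
pad()"
```

```text
tip mid (holder) [-39.2  -4.3  85.4] rpy [-6.   1.3 -0.2] F [-0.7  0.1 -0.9] 0.06520431631597551 20.5667
```

Call:
servo_tool:
  plan:
    - [0.75,[0,-0.45,0.2],[0,0,0]]
    - [0.75,[0,0,0.2],[0,0,0]]
    - [0.75,[0,0,0],[0,0,0]]
    - [0.75,[0,0,0],[0,0,0]]

```text
time_s: 20.9
tool_pos: [0.5214, 0.0333, 0.0403]
tool_rot: [174.0, 1.4, 82.4]
force: [0.3, -0.5, 0.4]
grip_width: 0.0654
```

```bash
python3 -c "
from h import *
pad()"
```

```text
tip mid (holder) [-39.6  -0.1  80. ] rpy [-6.   1.4 -0.2] F [ 0.3 -0.5  0.4] 0.0654147365956271 20.9
```

Down in 1–1.5 mm steps until I feel the wall or reach 76.

Call:
servo_tool:
  plan:
    - [0.75,[0,0,0.15],[0,0,0]]
    - [0.75,[0,0,0],[0,0,0]]
    - [0.75,[0,0,0],[0,0,0]]

```text
time_s: 21.15
tool_pos: [0.5217, 0.0333, 0.0389]
tool_rot: [174.0, 1.4, 82.4]
force: [-0.0, 0.2, -0.3]
grip_width: 0.0652
```

Call:
servo_tool:
  plan:
    - [0.75,[0,0,0.15],[0,0,0]]
    - [0.75,[0,0,0],[0,0,0]]
    - [0.75,[0,0,0],[0,0,0]]

```text
time_s: 21.4
tool_pos: [0.5223, 0.0333, 0.0379]
tool_rot: [173.9, 1.3, 82.4]
force: [-0.1, 0.1, 1.1]
grip_width: 0.0651
```

```bash
python3 -c "
from h import *
pad()"
```

```text
tip mid (holder) [-39.5  -0.9  77.7] rpy [-6.1  1.3 -0.2] F [-0.1  0.1  1.1] 0.06511351388609204 21.4
```

Call:
servo_tool:
  plan:
    - [0.75,[0,0,0.15],[0,0,0]]
    - [0.75,[0,0,0],[0,0,0]]
    - [0.75,[0,0,0],[0,0,0]]

```text
time_s: 21.65
tool_pos: [0.5226, 0.0334, 0.038]
tool_rot: [174.0, 1.3, 82.4]
force: [0.2, -0.3, -0.9]
grip_width: 0.0654
```

Call:
servo_tool:
  plan:
    - [0.75,[0,0,0.15],[0,0,0]]
    - [0.75,[0,0,0],[0,0,0]]
    - [0.75,[0,0,0],[0,0,0]]

```text
time_s: 21.9
tool_pos: [0.5228, 0.0334, 0.0377]
tool_rot: [174.0, 1.2, 82.4]
force: [-0.4, 0.3, 1.5]
grip_width: 0.0654
```

The descent has stopped at TCP z=38 mm, which is light contact with the wall top. It agrees with the 40 mm tip offset. I back up a little and close.

Call:
servo_tool:
  plan:
    - [0.75,[0,0,-0.12],[0,0,0]]
    - [0,[0,0,0],[0,0,0]]
    - [0,[0,0,0],[0,0,0]]
    - [0,[0,0,0],[0,0,0]]
    - [0,[0,0,0],[0,0,0]]
    - [0,[0,0,0],[0,0,0]]
  force: 30

```text
time_s: 22.4
tool_pos: [0.5225, 0.0334, 0.0379]
tool_rot: [174.0, 1.3, 82.4]
force: [-0.5, -0.2, 2.4]
grip_width: 0.0553
```

```bash
python3 -c "
from h import *
pad()"
```

```text
tip mid (holder) [-39.3  -1.2  77.7] rpy [-6.   1.3 -0.2] F [-0.5 -0.2  2.4] 0.05530236851998122 22.4
```

Call:
servo_tool:
  plan:
    - [0,[0,0.05,-0.5],[0,0,0]]
    - [0,[0,0.1,-1],[0,0,0]]
    - [0,[0,0.1,-1],[0,0,0]]
    - [0,[0,0,0],[0,0,0]]
    - [0,[0,0,0],[0,0,0]]
  force: 45

```text
time_s: 22.82
tool_pos: [0.5216, 0.0337, 0.0651]
tool_rot: [174.1, 1.3, 82.4]
force: [-0.1, -0.6, -1.7]
grip_width: 0.0551
```

```bash
python3 -c "
from h import *
pad()"
```

```text
tip mid (holder) [-39.1  -0.3 104.9] rpy [-5.9  1.3 -0.2] F [-0.1 -0.6 -1.7] 0.05505852858552651 22.8167
```

Held: the force reads about -1.6 N, which is the tile's weight. I lift higher, then measure the tile in the hand and the mat again.

Call:
servo_tool:
  plan:
    - [0,[0,0.2,-2],[0,0,0]]
    - [0,[0,0.2,-2],[3,0,0]]
    - [0,[0,0,-2],[3,0,0]]
    - [0,[0,0,0],[0,0,0]]
    - [0,[0,0,0],[0,0,0]]

```text
time_s: 23.23
tool_pos: [0.518, 0.0355, 0.1265]
tool_rot: [-179.5, 1.3, 82.5]
force: [-1.3, 0.0, -2.2]
grip_width: 0.0556
```

```bash
cat > held.py <<'E'
from h import *
def held():
    o=env.get_obs(); c=cam('wrist'); H,S,V=cv2.split(cv2.cvtColor(c['image'],cv2.COLOR_BGR2HSV)); m=((S<50)&(V>140)).astype(np.uint8); m=cv2.morphologyEx(m,cv2.MORPH_OPEN,np.ones((5,5)))
    cv2.imwrite('pics/held.png',c['image'])
    cc=max(cv2.findContours(m,0,2)[0],key=cv2.contourArea); b=cv2.boundingRect(cc); print('bbox',b)
    k=np.zeros_like(m); cv2.drawContours(k,[cc],-1,1,-1)
    rows=np.arange(b[1]+15,b[1]+int(b[3]*.55)); cols=np.arange(b[0]+20,b[0]+b[2]-20,4)
    L=np.polyfit(rows,[np.where(k[r])[0].min() for r in rows],1); Rr=np.polyfit(rows,[np.where(k[r])[0].max()+1 for r in rows],1)
    T=np.polyfit(cols,[np.where(k[:,u])[0].min() for u in cols],1); B=np.polyfit(cols,[np.where(k[:,u])[0].max()+1 for u in cols],1)
    def X(v,h): # u=v0*r+v1 ; r=h0*u+h1
        u=(v[0]*h[1]+v[1])/(1-v[0]*h[0]); return [u,h[0]*u+h[1]]
    img=np.array([X(L,T),X(Rr,T),X(Rr,B),X(L,B)]); print('corners',np.round(img).tolist())
    K=np.array([[c['fx'],0,c['cx']],[0,c['fy'],c['cy']],[0,0,1]]); O=np.array([[48,28,0],[48,-28,0],[-48,-28,0],[-48,28,0.]])/1000
    n,rs,ts,e=cv2.solvePnPGeneric(O,img,K,None,flags=cv2.SOLVEPNP_IPPE)
    for r,t,ee in zip(rs,ts,e):
        M=c['R'].T@cv2.Rodrigues(r)[0]; p=c['R'].T@(t.ravel()-c['t'])
        Mt=R.from_euler('xyz',o['tool_rot'],degrees=True); q=Mt.inv().apply(p-o['tool_pos'])*1000
        Mh=R.from_euler('z',-(Mt.as_euler('xyz',degrees=True)[2]),degrees=True).as_matrix()@M
        print('world centre top',np.round(p*1000,1),'in tool',np.round(q,1),'rpy',np.round(R.from_matrix(Mh).as_euler('xyz',degrees=True),1),'err',ee)
E
python3 - <<'E'
from held import *
pad(); held()
c=cam('top'); H,S,V=cv2.split(cv2.cvtColor(c['image'],cv2.COLOR_BGR2HSV)); s=.7
m=((H<16)&(S>90)).astype(np.uint8); k=np.zeros_like(m); k[235:312,70:155]=m[235:312,70:155]; k=cv2.morphologyEx(cv2.morphologyEx(k,cv2.MORPH_OPEN,np.ones((3,3))),cv2.MORPH_CLOSE,np.ones((5,5)))
cc=max(cv2.findContours(k,0,2)[0],key=cv2.contourArea); P=np.array([ray(c,*p[0],.004)[:2]*1000 for p in cc],np.float32); print('mat',cv2.minAreaRect(P),cv2.boundingRect(cc))
E
```

```text
tip mid (holder) [-37.8  -1.  166.5] rpy [ 0.5  1.3 -0.1] F [-1.3  0.  -2.2] 0.05560067266723371 23.2333
bbox (203, 89, 131, 211)
corners [[203.0, 94.0], [334.0, 89.0], [331.0, 304.0], [216.0, 293.0]]
world centre top [521.4  73.3 169.7] in tool [ 36.9  -2.  -44.1] rpy [-11.5   0.6   1.3] err [1.22229515]
world centre top [524.3  81.  170.1] in tool [ 44.9  -0.1 -44.6] rpy [15.  32.9  2.3] err [8.33870953]
mat ((401.24127197265625, 359.0240478515625), (4.577674865722656, 7.03340482711792), 1.5190300941467285) (107, 282, 4, 3)
```

Run:
```python
from h import *
o=env.get_obs(); s=cam('scene'); u,v=proj(s,o['tool_pos']+np.array([0,.035,.04])).astype(int); print(u,v)
a=cv2.resize(s['image'][v-45:v+45,u-60:u+60],(400,300),interpolation=cv2.INTER_CUBIC)
w=cv2.imread('pics/held.png')[60:330,140:420]; w=cv2.resize(w,(400,386))
t=cam('top')['image']; t=cv2.resize(t[170:320,60:270],(400,286),interpolation=cv2.INTER_CUBIC)
C=np.zeros((600,800,3),np.uint8); C[:300,:400]=a; C[:386,400:]=w; C[310:596,:400]=t
cv2.imwrite('pics/c4.png',C)
```

```text
278 156
```

View pics/c4.png

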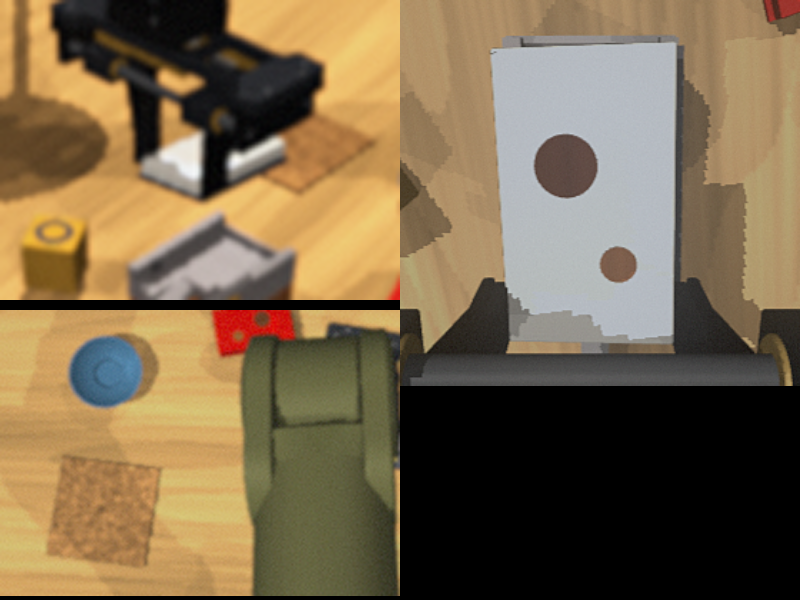

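The tile is held, white side up (right panel (585,190)), and the tray is empty. The mat is at panel (104,510), away from the dish. The roll reading is doubtful, so I test it against how much of the dark flange shows on each side.

Run:
```python
from h import *
o=env.get_obs(); c=cam('wrist'); im=c['image']; V=cv2.cvtColor(im,cv2.COLOR_BGR2HSV)[...,2]
for r in (110,150,190,230):
    print(r,'L',V[r,196:222:1].tolist()); print('   R',V[r,324:350:1].tolist())
Mt=R.from_euler('xyz',o['tool_rot'],degrees=True)
for roll in (0,-4,-8,-12):
    T=R.from_euler('z',82.6,degrees=True)*R.from_euler('xyz',[roll,.5,1],degrees=True); p=np.array([521.4,73.3,169.7])/1000
    out=[]
    for x in (48,10,-20):
        out.append([round(float(proj(c,p+T.apply(np.array(q)/1000))[0]),1) for q in ((x,31,-12),(x,31,-16),(x,28,0),(x,28,-12),(x,-28,0),(x,-28,-12),(x,-31,-12),(x,-31,-16))]+[round(float(proj(c,p+T.apply([x/1000,0,0]))[1]))])
    print(roll,out)
t=cam('top'); H,S,VV=cv2.split(cv2.cvtColor(t['image'],cv2.COLOR_BGR2HSV)); print([tuple(map(int,(H[v,u],S[v,u],VV[v,u]))) for v,u in((270,110),(280,120),(290,100),(270,150),(300,150))])
```

```text
110 L [169, 169, 171, 175, 175, 179, 178, 145, 148, 192, 197, 195, 190, 195, 192, 193, 193, 191, 192, 194, 197, 196, 194, 194, 193, 192]
   R [192, 190, 194, 194, 189, 193, 193, 190, 183, 136, 57, 65, 69, 65, 110, 156, 167, 157, 151, 151, 150, 147, 147, 151, 153, 155]
150 L [173, 167, 169, 173, 168, 169, 171, 171, 170, 171, 172, 178, 198, 195, 190, 194, 188, 191, 195, 193, 192, 192, 195, 196, 194, 192]
   R [196, 193, 194, 192, 192, 195, 198, 189, 160, 85, 63, 69, 64, 71, 99, 109, 97, 100, 100, 99, 103, 103, 100, 107, 103, 107]
190 L [173, 181, 180, 180, 173, 164, 169, 168, 167, 168, 171, 171, 149, 159, 192, 197, 192, 193, 191, 194, 193, 192, 192, 196, 194, 192]
   R [195, 193, 196, 193, 195, 193, 191, 187, 139, 56, 69, 67, 68, 91, 117, 114, 116, 123, 121, 123, 123, 121, 122, 120, 121, 121]
230 L [179, 181, 179, 180, 177, 181, 177, 178, 180, 177, 178, 180, 176, 182, 180, 175, 175, 191, 193, 190, 191, 192, 191, 191, 191, 188]
   R [193, 194, 194, 194, 194, 198, 198, 164, 89, 62, 69, 61, 83, 115, 123, 120, 122, 119, 120, 118, 117, 116, 116, 118, 118, 115]
0 [[199.5, 201.4, 200.9, 206.4, 339.2, 334.7, 341.6, 340.1, 92], [206.2, 207.7, 207.9, 212.5, 335.9, 331.9, 338.4, 337.0, 183], [210.8, 212.2, 212.8, 216.8, 333.6, 330.0, 336.1, 334.9, 247]]
-4 [[202.6, 204.9, 202.0, 209.2, 339.8, 337.2, 344.3, 343.3, 92], [208.9, 211.0, 208.9, 215.1, 336.4, 334.2, 340.8, 340.0, 183], [213.4, 215.2, 213.6, 219.3, 334.1, 332.2, 338.4, 337.6, 247]]
-8 [[205.8, 208.7, 203.4, 212.3, 340.1, 339.5, 346.7, 346.3, 92], [211.9, 214.4, 210.1, 217.9, 336.7, 336.3, 343.0, 342.7, 183], [216.1, 218.4, 214.7, 221.9, 334.3, 334.1, 340.4, 340.2, 247]]
-12 [[209.3, 212.6, 205.1, 215.5, 340.1, 341.4, 348.7, 349.0, 92], [215.1, 218.0, 211.6, 220.9, 336.6, 338.1, 344.8, 345.1, 183], [219.1, 221.8, 216.1, 224.6, 334.2, 335.7, 342.1, 342.5, 247]]
[(16, 147, 192), (15, 142, 182), (16, 143, 178), (21, 126, 215), (17, 135, 206)]
```

The flange strip is 4.7 px wide on the right and 0 on the left, which puts the tile's roll at about -4° rather than -11°. I level it by +4° and compute the mat centre from its corners.

Run:
```python
from h import *
c=cam('top'); q=[(92.6,247.2),(144,251.9),(138.8,304.4),(84.7,298.6)]; P=np.array([ray(c,*p,.004)*1000 for p in q]); print(np.round(P[:,:2]).tolist(),[round(float(np.linalg.norm(P[i]-P[i-1]))) for i in range(4)],P.mean(0))
m=P.mean(0); print('dish',ray(c,115.6,202,.015)*1000)
t=m[:2]-37*HX; print(t); to([*t,100],82.6)
```

```text
[[483.0, 401.0], [475.0, 282.0], [354.0, 287.0], [364.0, 411.0]] [119, 119, 121, 124] [419.09668586 345.09987506   4.        ]
dish [589.02868451 351.30267187  15.        ]
[414.33124879 308.40804205]
shift [ 25.74 -13.69   2.14] turn [-0.6  1.3 -0.1]
```

Call:
servo_tool:
  plan:
    - [0,[1.5,-0.8,0],[0,0,0]]
    - [0,[2.6,-1.4,0],[0,0,0]]
    - [0,[2.6,-1.4,0],[0,0,0]]
    - [0,[2.6,-1.4,0],[0,0,0]]
    - [0,[2.6,-1.4,0],[0,0,0]]
    - [0,[2.6,-1.4,0.2],[0,0,0]]
    - [0,[2.6,-1.4,0.2],[0,0,0]]
    - [0,[2.6,-1.4,0.2],[0,0,0]]
    - [0,[2.6,-1.4,0.2],[0,0,0]]
    - [0,[1.8,-1.0,0.2],[0,0,0]]
    - [0,[1.0,-0.6,0],[2,0,0]]
    - [0,[0,0,0],[2,0,0]]
    - [0,[0,0,0],[0,0,0]]
    - [0,[0,0,0],[0,0,0]]

```text
time_s: 24.75
tool_pos: [0.4039, 0.3125, 0.1047]
tool_rot: [-175.1, 1.5, 82.5]
force: [0.0, 0.0, -0.9]
grip_width: 0.0551
```

Run:
```python
from h import *
o=env.get_obs(); print(o['tool_pos'],o['tool_rot'])
c=cam('wrist'); im=c['image']; H,S,V=cv2.split(cv2.cvtColor(im,cv2.COLOR_BGR2HSV)); cv2.imwrite('pics/held2.png',im); cv2.imwrite('/tmp/h2.png',im)
# tile centre line in image: columns at rows; lean via vertical position of corners in the top+scene views
from corners import *
M=R.from_euler('xyz',o['tool_rot'],degrees=True); p=o['tool_pos']+M.apply([.037,-.002,-.044]); print('tile est',p)
for n in('top','scene'):
    cc=cam(n); q=quad(cc,p); print(n,q.tolist(),'pred',[np.round(proj(cc,p+M.apply([x,y,0])),0).tolist() for x in(.048,-.048) for y in(.028,-.028)])
    for z in (p[2],): 
        if n=='top': print([np.round(ray(cc,*a,z)*1000).tolist() for a in q])
```

```text
[0.40386712 0.31250403 0.10474451] [-175.08031731    1.50177063   82.4784772 ]
tile est [0.41062514 0.35008344 0.14776912]
top [[107.0, 274.0], [107.0, 277.0], [105.0, 277.0], [105.0, 274.0]] pred [[69.0, 265.0], [62.0, 293.0], [116.0, 273.0], [109.0, 301.0]]
[[430.0, 315.0, 148.0], [424.0, 315.0, 148.0], [424.0, 319.0, 148.0], [430.0, 319.0, 148.0]]
scene [[267.0, 89.0], [274.0, 86.0], [284.0, 91.0], [284.0, 95.0]] pred [[321.0, 109.0], [307.0, 101.0], [300.0, 119.0], [286.0, 111.0]]
```

Call:
servo_tool:
  plan:
    - [0,[-0.3,0.8,0],[0,0,0]]
    - [0,[0,0.2,2],[0,0,0]]
    - [0,[0,0.2,2],[0,0,0]]
    - [0,[0,0.2,2],[0,0,0]]
    - [0,[0,0.2,2],[0,0,0]]
    - [0,[0,0.1,1],[0,0,0]]
    - [0,[0,0,0],[0,0,0]]
    - [0,[0,0,0],[0,0,0]]

```text
time_s: 25.57
tool_pos: [0.4202, 0.3011, 0.0143]
tool_rot: [-175.6, 1.2, 82.0]
force: [-0.6, 0.2, -1.2]
grip_width: 0.0556
```

Run:
```python
from held import *
o=env.get_obs(); print(o['tool_pos'],o['tool_rot'],o['force'])
M=R.from_euler('xyz',o['tool_rot'],degrees=True); print(o['tool_pos']+M.apply([.037,-.002,-.044])); held()
```

```text
[0.42015215 0.30106982 0.01426613] [-175.63154391    1.1586073    82.03217686] [-0.56711676  0.20011257 -1.21642622]
[0.42674752 0.33839858 0.0575335 ]
bbox (203, 90, 131, 211)
corners [[203.0, 94.0], [333.0, 89.0], [332.0, 310.0], [215.0, 286.0]]
world centre top [426.9 338.5  62.3] in tool [ 37.   -2.2 -48.8] rpy [-12.4  -5.7   0.7] err [3.63438412]
world centre top [431.  348.6  63. ] in tool [ 47.6   0.3 -49.9] rpy [25.7 38.   5.9] err [11.39758524]
```

Call:
servo_tool:
  plan:
    - [0,[0.6,-0.6,0.5],[0,0,0]]
    - [0,[0,0,0.8],[0,0,0]]
    - [0,[0,0,0.6],[0,0,0]]
    - [0,[0,0,0.3],[0,0,0]]
    - [0,[0,0,0],[0,0,0]]
    - [0,[0,0,0],[0,0,0]]

```text
time_s: 26.12
tool_pos: [0.4149, 0.3113, -0.0055]
tool_rot: [-175.9, 0.8, 82.1]
force: [-0.3, 0.3, -0.7]
grip_width: 0.0552
```

Call:
servo_tool:
  plan:
    - [0,[0,0,0.3],[0,0,0]]
    - [0,[0,0,0],[0,0,0]]
    - [0,[0,0,0.3],[0,0,0]]
    - [0,[0,0,0],[0,0,0]]

```text
time_s: 26.45
tool_pos: [0.4148, 0.3114, -0.0116]
tool_rot: [-175.9, 0.8, 82.1]
force: [0.3, -0.6, -1.5]
grip_width: 0.055
```

Run:
```python
from h import *
o=env.get_obs(); print(o['tool_pos'],o['tool_rot'],o['force'])
M=R.from_euler('xyz',o['tool_rot'],degrees=True); print(o['tool_pos']+M.apply([.037,-.002,-.044]))
```

```text
[ 0.41484756  0.311389   -0.0115748 ] [-175.90740233    0.77209455   82.10011783] [ 0.3288575  -0.5709229  -1.50353277]
[0.42114846 0.34846481 0.03195316]
```

Call:
servo_tool:
  plan:
    - [0,[-0.3,-0.15,0.3],[0,0,0]]
    - [0,[0,0,0],[0,0,0]]
    - [0,[0,0,0],[0,0,0]]

```text
time_s: 26.7
tool_pos: [0.4128, 0.3082, -0.0147]
tool_rot: [-175.9, 0.8, 82.1]
force: [-0.5, 0.4, -0.8]
grip_width: 0.0552
```

Call:
servo_tool:
  plan:
    - [0,[0,0,0.3],[0,0,0]]
    - [0,[0,0,0],[0,0,0]]
    - [0,[0,0,0],[0,0,0]]

```text
time_s: 26.95
tool_pos: [0.4125, 0.308, -0.0179]
tool_rot: [-175.9, 0.8, 82.1]
force: [-0.4, -0.1, -1.2]
grip_width: 0.0552
```

Call:
servo_tool:
  plan:
    - [0,[0,0,0.25],[0,0,0]]
    - [0,[0,0,0],[0,0,0]]
    - [0,[0,0,0],[0,0,0]]

```text
time_s: 27.2
tool_pos: [0.4127, 0.3082, -0.0202]
tool_rot: [-175.9, 0.7, 82.1]
force: [-0.2, -0.9, -0.3]
grip_width: 0.0554
```

Call:
servo_tool:
  plan:
    - [0,[0,0,0.2],[0,0,0]]
    - [0,[0,0,0],[0,0,0]]
    - [0,[0,0,0],[0,0,0]]

```text
time_s: 27.45
tool_pos: [0.4128, 0.3082, -0.0216]
tool_rot: [-175.9, 0.7, 82.1]
force: [0.7, -1.7, 1.4]
grip_width: 0.0555
```

Call:
servo_tool:
  plan:
    - [0,[0,0,0.2],[0,0,0]]
    - [0,[0,0,0],[0,0,0]]
    - [0,[0,0,0],[0,0,0]]

```text
time_s: 27.7
tool_pos: [0.4129, 0.3082, -0.0231]
tool_rot: [-175.9, 0.7, 82.1]
force: [-0.3, -2.1, 4.2]
grip_width: 0.0554
```

Call:
servo_tool:
  plan:
    - [0,[0,0,0.2],[0,0,0]]
    - [0,[0,0,0],[0,0,0]]
    - [0,[0,0,0],[0,0,0]]

```text
time_s: 27.95
tool_pos: [0.4127, 0.3079, -0.0249]
tool_rot: [-175.9, 0.7, 82.1]
force: [-0.8, -1.6, 4.6]
grip_width: 0.0555
```

Run:
```python
from held import *
o=env.get_obs(); print(o['tool_pos'],o['force'],o['wrist_torque']); held()
```

```text
[ 0.41274944  0.30788069 -0.02489376] [-0.76964252 -1.6470048   4.62036075] [-0.19089625  0.37941058  0.12730718]
bbox (200, 89, 136, 212)
corners [[200.0, 93.0], [336.0, 89.0], [331.0, 314.0], [214.0, 273.0]]
world centre top [419.4 346.2  30.2] in tool [ 38.2  -2.7 -55.5] rpy [-16.7 -14.1  -0.1] err [6.69220528]
world centre top [424.6 359.7  32.9] in tool [ 52.2   0.4 -58.6] rpy [31.8 45.1  7.7] err [16.32229219]
```

Contact at the rear, and the tile is pivoting level. I ease it down further.

Call:
servo_tool:
  plan:
    - [0,[0,0,0.2],[0,0,0]]
    - [0,[0,0,0],[0,0,0]]
    - [0,[0,0,0],[0,0,0]]

```text
time_s: 28.25
tool_pos: [0.4128, 0.3078, -0.026]
tool_rot: [-175.9, 0.7, 82.1]
force: [-0.6, -2.5, 3.9]
grip_width: 0.0555
```

Call:
servo_tool:
  plan:
    - [0,[0,0,0.2],[0,0,0]]
    - [0,[0,0,0],[0,0,0]]
    - [0,[0,0,0],[0,0,0]]

```text
time_s: 28.5
tool_pos: [0.4128, 0.3079, -0.0257]
tool_rot: [-175.8, 0.7, 82.1]
force: [-0.8, -1.8, 3.4]
grip_width: 0.0551
```

Call:
servo_tool:
  plan:
    - [0,[0,0,0.2],[0,0,0]]
    - [0,[0,0,0],[0,0,0]]
    - [0,[0,0,0],[0,0,0]]

```text
time_s: 28.75
tool_pos: [0.4129, 0.308, -0.026]
tool_rot: [-175.8, 0.6, 82.1]
force: [-1.0, -1.7, 4.3]
grip_width: 0.0555
```

Call:
servo_tool:
  plan:
    - [0,[0,0,0.3],[0,0,0]]
    - [0,[0,0,0.3],[0,0,0]]
    - [0,[0,0,0],[0,0,0]]

```text
time_s: 29.0
tool_pos: [0.4132, 0.3083, -0.0261]
tool_rot: [-175.6, 0.6, 82.1]
force: [-1.4, -1.1, 1.3]
grip_width: 0.0551
```

Run:
```python
from h import *
o=env.get_obs(); c=cam('wrist'); im=c['image']; V=cv2.cvtColor(im,cv2.COLOR_BGR2HSV)[...,2]
print(o['tool_pos'],o['force'],o['wrist_torque'])
for r in (110,150,190,230): print(r,'L',V[r,190:222:1].tolist()); print('   R',V[r,322:350:1].tolist())
for u in (220,250,280,310): print(u,'top',V[80:105,u].tolist(),'bot',V[260:320:2,u].tolist())
```

```text
[ 0.41316171  0.30834027 -0.02607203] [-1.44445507 -1.05985864  1.26086111] [-0.17271471  0.4134032   0.13539856]
110 L [147, 149, 149, 149, 149, 149, 140, 121, 118, 114, 119, 172, 206, 204, 203, 201, 203, 201, 198, 204, 201, 204, 203, 199, 202, 200, 203, 202, 203, 199, 201, 202]
   R [207, 207, 207, 207, 208, 203, 209, 205, 205, 206, 207, 211, 198, 157, 81, 67, 69, 71, 78, 96, 97, 92, 128, 158, 157, 157, 158, 157]
150 L [154, 161, 168, 172, 176, 176, 171, 169, 166, 165, 161, 159, 153, 131, 162, 205, 206, 205, 202, 201, 203, 204, 204, 202, 202, 204, 202, 202, 205, 204, 201, 203]
   R [207, 205, 202, 202, 203, 205, 203, 202, 202, 204, 212, 195, 144, 87, 66, 69, 72, 75, 84, 87, 86, 82, 78, 104, 124, 139, 143, 145]
190 L [144, 146, 152, 152, 153, 153, 152, 151, 146, 148, 144, 136, 136, 136, 136, 133, 124, 166, 207, 202, 203, 199, 200, 204, 201, 202, 203, 203, 201, 204, 206, 202]
   R [203, 203, 202, 203, 205, 203, 201, 201, 205, 209, 191, 140, 76, 67, 72, 67, 89, 111, 107, 111, 109, 115, 113, 105, 153, 190, 197, 196]
230 L [132, 136, 140, 143, 142, 135, 136, 129, 122, 124, 117, 119, 119
[... 668 characters left out ...]
, 201, 203, 203, 202, 202, 199, 201, 204, 200, 209, 123, 128, 129, 125, 124, 133, 135, 146, 99, 111, 113, 117, 54, 72, 70, 78, 79, 85]
280 top [128, 121, 127, 122, 124, 125, 127, 130, 135, 131, 123, 213, 208, 206, 209, 207, 208, 207, 208, 205, 205, 211, 207, 206, 209] bot [205, 203, 202, 201, 204, 210, 209, 211, 211, 210, 210, 208, 218, 165, 165, 163, 166, 162, 165, 165, 118, 134, 138, 147, 57, 68, 81, 82, 80, 87]
310 top [137, 134, 128, 127, 127, 132, 132, 135, 136, 122, 208, 208, 208, 209, 208, 207, 203, 207, 207, 206, 208, 205, 207, 207, 206] bot [212, 212, 210, 207, 210, 210, 210, 211, 209, 209, 211, 212, 208, 207, 211, 213, 206, 206, 208, 210, 136, 137, 134, 143, 57, 68, 76, 81, 79, 79]
```

The front edge sits at row 300 on every column. The right flange strip is still 4.5 px against a tool roll of 4.4°, so the tile lies level, pressing lightly on the mat. I release and rise.

Call:
servo_tool:
  plan:
    - [0.7,[0,0,0],[0,0,0]]
    - [0.7,[0,0,0],[0,0,0]]
    - [0.72,[0,0,0],[0,0,0]]
    - [0.72,[0,0,0],[0,0,0]]
    - [0.75,[0,0,0],[0,0,0]]
    - [0.75,[0,0,-0.5],[0,0,0]]
    - [0.75,[0,0,-1],[0,0,0]]
    - [0.75,[0,0,-2],[0,0,0]]
    - [0.75,[0,0,-3],[0,0,0]]
    - [0.75,[0,0,-3],[0,0,0]]
    - [0.75,[0,0,-3],[-4.4,0,0]]
    - [0.75,[-3,0,-2],[0,0,0]]
    - [0.75,[-3,0,0],[0,0,0]]
    - [0.75,[0,0,0],[0,0,0]]
    - [0.75,[0,0,0],[0,0,0]]

```text
time_s: 30.3
tool_pos: [0.4163, 0.2495, 0.1299]
tool_rot: [179.4, 0.3, 82.1]
force: [-0.8, 0.6, -0.3]
grip_width: 0.0652
```

Run:
```python
from held import *
o=env.get_obs(); print(o['tool_pos'],o['tool_rot'],o['force'],o['grip_width']); held()
c=cam('wrist'); im=c['image']; H,S,V=cv2.split(cv2.cvtColor(im,cv2.COLOR_BGR2HSV)); m=((S<50)&(V>140)).astype(np.uint8)
m=cv2.morphologyEx(m,cv2.MORPH_OPEN,np.ones((5,5))); cc=max(cv2.findContours(m,0,2)[0],key=cv2.contourArea)
P=np.array([ray(c,*p[0],.020)[:2]*1000 for p in cc],np.float32); print('tile rect at z=20mm',cv2.minAreaRect(P))
print('mat corners px',[np.round(proj(c,np.array([x,y,4])/1000)).tolist() for x,y in((483,401),(475,282),(354,287),(364,411))])
cv2.imwrite('pics/final_w.png',im)
```

```text
[0.41630842 0.24945511 0.12993464] [179.36928719   0.3461615   82.10065209] [-0.75129269  0.64371156 -0.29513844] 0.06519251104696117
bbox (223, 14, 73, 128)
corners [[223.0, 15.0], [295.0, 15.0], [298.0, 140.0], [230.0, 142.0]]
world centre top [421.6 346.3  23. ] in tool [ 97.3  -9.2 106.3] rpy [7.8 9.  2.1] err [0.37955278]
world centre top [420.7 343.4  23.3] in tool [ 94.3  -9.7 105.9] rpy [ -5.7 -14.3   1.7] err [1.57895786]
tile rect at z=20mm ((420.5716857910156, 345.7471618652344), (95.14936828613281, 55.67152786254883), 83.47381591796875)
mat corners px [[328.0, -4.0], [331.0, 147.0], [197.0, 160.0], [178.0, 4.0]]
```

Run:
```python
from h import *
w=cam('wrist'); H,S,V=cv2.split(cv2.cvtColor(w['image'],cv2.COLOR_BGR2HSV)); 
for v in (60,110): print('row',v,[(u,int(H[v,u]),int(S[v,u]),int(V[v,u])) for u in list(range(170,222,5))+list(range(300,350,5))])
a=cv2.imread('/tmp/scene.png').astype(int); b=cam('scene')['image'].astype(int); t0=cv2.imread('/tmp/top.png').astype(int); t1=cam('top')['image'].astype(int)
s=.7
for n,(x0,y0,x1,y1) in dict(dish=(480,222,530,255),jar=(470,322,508,368),block=(318,248,352,285),hammer=(358,412,475,545)).items():
    k=[int(q*s) for q in(x0,y0,x1,y1)]; d=np.abs(a-b)[k[1]:k[3],k[0]:k[2]].max(2); print('scene',n,round(d.mean(),1),round((d>40).mean(),3))
for n,(x0,y0,x1,y1) in dict(dish=(135,258,198,320),jar=(345,193,380,232),block=(318,405,360,448),hammer=(470,168,600,230)).items():
    k=[int(q*s) for q in(x0,y0,x1,y1)]; d=np.abs(t0-t1)[k[1]:k[3],k[0]:k[2]].max(2); print('top',n,round(d.mean(),1),round((d>40).mean(),3))
```

```text
row 60 [(170, 18, 101, 182), (175, 19, 101, 184), (180, 20, 98, 185), (185, 17, 105, 187), (190, 15, 110, 142), (195, 15, 110, 162), (200, 14, 102, 135), (205, 15, 109, 152), (210, 16, 107, 126), (215, 16, 102, 120), (220, 14, 106, 151), (300, 14, 80, 96), (305, 15, 97, 123), (310, 14, 103, 141), (315, 13, 106, 135), (320, 15, 107, 150), (325, 14, 110, 146), (330, 14, 107, 133), (335, 18, 108, 153), (340, 17, 101, 157), (345, 17, 105, 146)]
row 110 [(170, 17, 107, 150), (175, 17, 108, 163), (180, 17, 104, 170), (185, 17, 107, 169), (190, 17, 108, 172), (195, 16, 114, 143), (200, 15, 114, 168), (205, 15, 108, 154), (210, 16, 105, 129), (215, 16, 108, 123), (220, 16, 105, 133), (300, 13, 86, 95), (305, 15, 105, 155), (310, 16, 108, 146), (315, 14, 107, 159), (320, 16, 111, 182), (325, 16, 112, 185), (330, 16, 106, 174), (335, 17, 104, 174), (340, 17, 103, 175), (345, 16, 106, 176)]
scene dish 12.6 0.0
scene jar 4.7 0.0
scene block 34.3 0.361
scene hammer 5.4 0.0
top dish 9.2 0.0
top jar 10.1 0.0
top block 45.1 0.561
top hammer 10.5 0.0
```

The tile sits centred on the mat in the close view: at row 60 the mat runs 188–333 and the tile 225–295. Only the block differs from before, possibly from the arm's shadow, so I measure it directly.

Run:
```python
from h import *
def loc(im,x0,y0,x1,y1):
    H,S,V=cv2.split(cv2.cvtColor(im,cv2.COLOR_BGR2HSV)); m=((S>160)&(H>15)&(H<32)).astype(np.uint8); k=np.zeros_like(m); k[y0:y1,x0:x1]=m[y0:y1,x0:x1]
    cc=max(cv2.findContours(k,0,2)[0],key=cv2.contourArea); return cv2.minAreaRect(cc)
print('top',loc(cv2.imread('/tmp/top.png'),215,275,260,318),loc(cam('top')['image'],215,275,260,318))
print('scene',loc(cv2.imread('/tmp/scene.png'),215,168,255,205),loc(cam('scene')['image'],215,168,255,205))
```

```text
top ((237.4224090576172, 298.8189697265625), (20.746417999267578, 20.877727508544922), 66.80140686035156) ((237.37930297851562, 298.5517272949219), (20.22119140625, 20.746417999267578), 66.80140686035156)
scene ((233.5, 187.0), (24.0, 21.0), 90.0) ((234.0, 187.0), (24.0, 20.0), 90.0)
```

The block hasn't moved; the difference was only shadow. I hand in.

```bash
python3 -c "
from h import *
print(env.sign_off())"
```

```text
the job is handed in; nothing more can be done
None
```

The tile is out of its holder and lies flat, white side up, in the middle of the cork mat. The job was handed in at about 31 s of the 72 s allowed; no verdict was reported.

**What I did:** I laid the larger pry bar over the fulcrum with its tip about 27 mm into the slot and pressed the handle down to the bench. I then gripped the loosened tile near its front end, lifted it out and set it down with light contact. The bar was left where it came to rest on the fulcrum.

**Last checks:**
- **Tile on mat:** seen from close above, the tile measures 95 x 56 mm at the height expected for lying on the mat. Its centre is about 2 mm from the mat's.
- **Bystanders:** the dish, jar and hammer look unchanged in both fixed views. The doming block's image differed because of a shadow, but its measured position is the same to within 0.5 px.

**What disagreed or went wrong:**
- **Fingertips:** the real fingertips lie about 40 mm behind the reported TCP, not at it. My first three attempts to grip the bar closed above it, and I worked with the measured offset after that.
- **Pressing force:** it peaked at about 76 N at the fingertips when the handle met the bench. That is below the 120 N wrist limit, but higher than I intended.
- **Tilt readings:** tilt angles calculated from single wrist pictures were unreliable. I levelled the tile by how much of its dark flange showed and by feel on contact. The last such reading gave tilts of 8° to 9°, so the "flat" finding rests on the footprint size above.

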